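Set out the door shelf's trays

ROBOT

A 7-joint arm with a two-finger parallel gripper is mounted at the origin on the work surface. World frame = base frame: x ahead of the robot, y to its left, z up, the work surface at z = 0. Lengths are in m, angles in rad, forces in N, time in s.
With the tool pointing down it reaches from about 0.425 to 0.925 m from the base axis. Payload 6.8 kg.
Tool frame: the origin (TCP) lies between the finger pads; the fingertips stand r.tcp_to_tips ahead of it and the grasp point (between the pads) lies 3 mm ahead of it (r.tcp_to_tips is the distance from the TCP to the fingertips, in m); z points along the fingers, y is the line along which they close (so a half turn about z gives the same grasp; the last joint's range is limited). The gripper opens to 85 mm and grips with 20 to 120 N. Pads are 22 mm wide; open, the fingers measure 114 mm over their backs; the gripper's body (76 mm by 85 mm) begins 54 mm behind the grasp point. The pads swing forward as they close: fully open they stand 13 mm farther back than shut.
Start: joints at [-1.264, 0.477, 0.022, 1.555, -0.011, 1.109, -0.083], TCP at [0.272, 0.618, 0.253] pointing down, gripper open.
Joint ranges: [-2.96, 2.96], [-0.34, 2.1], [-1.41, 1.46], [0.24, 2.44], [-1.37, 4.51], [0.17, 1.92], [-2.96, 2.96]. Speed limits (rad/s): [2.39, 2.39, 3.14, 3.14, 3.14, 3.14, 3.14].

INTERFACE

Orientations are given as a rotation vector (axis times angle).
In Python, from bench import r gives the robot as it stands. The module is installed in compiled form; this text tells all that it offers.
- The arm moves only by the tool step_arm, never from a script. Its argument "moves" is a list of rows, each an object of numbers: "rx", "ry", "rz": the turn, a rotation vector about the tool's x, y, z in degrees; "dx", "dy", "dz": the shift along the tool's x, y, z in mm; "gripper": the opening, from -1 (shut) to 1 (fully open). In form: [{"rx": .., "ry": .., "rz": .., "dx": .., "dy": .., "dz": .., "gripper": ..}, ...]. A call has 1 to 20 rows; each row shifts and turns the commanded pose from where the row before left it, along the tool's axes as they then stand; what a row does not reach is not made up. A row lasts 1/8 s, in which the tool goes at most 62.5 mm and 10.7 degrees, less where a joint would pass 70% of its speed; a pose out of reach is approached as far as the arm can. A call is refused whole if a number of a shift passes 62.5 or a number of a turn 10.7, either way. A call with a gripper value outside its range is refused whole. The fingers move at their own pace and stop on an object; "grip_force" is the grip in N (left out, the last holds). Time passes only in rows, so rows that do not move let the fingers close. It gives the time, the measured TCP pose, the force, the opening and the grip force at its end, in the units of the state.
- r.get_obs(): the state, without advancing time (a new reading comes with each control period).
- r.grab_frame(name): name is "scene" or "top" or "wrist"; returns the picture (480x640x3 uint8, blue, green, red); there is no depth.
- r.camera_info(name): a dict with "mtx" (3x3 intrinsics, pixels), "rvec" (rotation vector, rad) and "tvec" (3), from world to camera coordinates, as OpenCV has them. Camera axes: x right, y down, z forward; pixel columns grow to the right and rows downward; lengths in m; the calibration is good to about 2 mm. A picture is of the moment at which its call begins: read the wrist's pose just before it. camera_info takes no time and is no camera call; for the wrist camera it gives the pose at the moment of the call.
- r.hand_in(): hands the job in; it is judged then, once.
The state is a dict: "clock": time; "joints": joint angles; "qvel": joint speeds; "tau": joint torques, N m; "tcp_pos": TCP position; "orientation": TCP orientation; "contact_force": force on the tool from outside, world axes, zero at the start; "moment": the same for the moment, N m; "grip_width": finger opening in m; "gripper_force": force on a finger pad.
Only numpy, scipy, OpenCV 4.12 (cv2) and the standard library are available. Lean on these libraries where they do the work, as an engineer would, in place of code of your own. Each camera call takes 0.05 s, during which the arm holds its last target. There are 200 camera calls.

TASK

Take the stack of red trays apart and set each tray flat on the cork mat cut to its length, centred on the mat and lined up with it. Stand the wooden rook upright in the shortest tray and the dice cup upright in the middle-length tray, so that both are in their trays with the trays on their mats. Leave the glass ramekin and the aluminium case where they stand.

Things in the scene. Friction and masses are not known exactly. Their poses are not given: they have to be found in the camera images.
- tray_short: The shortest open red tray, rigid, 90 (x) x 66 (y) x 34 mm high, top of the stack. Origin: centre of underside, z up. Walls 3 mm thick, from 4 to 34 mm up; inner floor 60 mm wide, 7 mm up; below is a 4 mm high foot, 53 mm wide. Stacked, the foot sits loosely inside the tray below, origins 30 mm apart in height, long sides in line. Under 160 g.
- tray_medium: The middle-length open red tray, rigid, 130 (x) x 66 (y) x 34 mm high, mid-stack. Origin: centre of underside, z up. Walls 3 mm thick, from 4 to 34 mm up; inner floor 60 mm wide, 7 mm up; below is a 4 mm high foot, 53 mm wide. Stacked, the foot sits loosely inside the tray below, origins 30 mm apart in height, long sides in line. Under 160 g.
- tray_long: The longest open red tray, rigid, 170 (x) x 66 (y) x 34 mm high, bottom of the stack. Origin: centre of underside, z up. Walls 3 mm thick, from 4 to 34 mm up; inner floor 60 mm wide, 7 mm up; below is a 4 mm high foot, 53 mm wide. Stacked, the foot sits loosely inside the tray below, origins 30 mm apart in height, long sides in line. Under 160 g.
- mat_short: The shortest cork mat, fixed flat on the shelf, 114 long (its x) x 90 wide (its y) x 3 thick; cut for the 90 mm tray with 12 to spare all round. Origin: centre of its underside, on the shelf surface at height 0. Sizes in mm.
- mat_medium: The middle-length cork mat, fixed flat on the shelf, 154 long (its x) x 90 wide (its y) x 3 thick; cut for the 130 mm tray with 12 to spare all round. Origin: centre of its underside, on the shelf surface at height 0. Sizes in mm.
- mat_long: The longest cork mat, fixed flat on the shelf, 194 long (its x) x 90 wide (its y) x 3 thick; cut for the 170 mm tray with 12 to spare all round. Origin: centre of its underside, on the shelf surface at height 0. Sizes in mm.
- rook: Wooden chess rook standing upright, 72 mm high; base 36 mm across, waist 19 mm at 38 mm up, above it a round head 30 mm across from 44 to 66 mm up with battlements on top. Origin: centre of its underside, z up.
- dice_cup: Grey hard silicone dice cup standing upright, open on top, 80 mm high, 40 mm across at the foot widening evenly to 47 mm at the rim, wall 3 mm; stiff enough to be gripped from the sides. Origin: centre of its underside, z up.
- ramekin: Bystander: glass ramekin, 80 mm across at the rim, 45 mm high, loose. Origin: centre of its underside.
- case: Bystander: closed hinged aluminium case, 160 (its x) x 220 (its y) x 72 mm high, loose, well to the robot's left of the work. Origin: centre of its underside.
Mind the look-alikes: they are no part of the job. Several things have the shape of the rook; the one meant has the colours described above.

How it is judged:
At the end, for the whole second after the job is handed in: Each tray flat on its mat, centres within 12 mm, lined up within 0.14 rad (either way round); rook upright on the floor of the shortest tray, dice cup upright on the floor of the middle-length tray; all at rest; ramekin and case within 20 mm of where they stood (horizontal distance between tray_short and mat_short below 0.012 m and angle between the x axis of tray_short and the x axis of mat_short, either way round below 0.14 rad and z of tray_short in the frame of mat_short between 0 and 0.007 m and angle between each of tray_short, tray_medium, tray_long's own z axis and vertical below 0.06 rad and linear speed of each of tray_short, tray_medium, tray_long, rook, dice_cup below 0.01 m/s and horizontal distance between tray_medium and mat_medium below 0.012 m and angle between the x axis of tray_medium and the x axis of mat_medium, either way round below 0.14 rad and z of tray_medium in the frame of mat_medium between 0 and 0.007 m and horizontal distance between tray_long and mat_long below 0.012 m and angle between the x axis of tray_long and the x axis of mat_long, either way round below 0.14 rad and z of tray_long in the frame of mat_long between 0 and 0.007 m and x of rook in the frame of tray_short between -0.03 and 0.03 m and y of rook in the frame of tray_short between -0.016 and 0.016 m and z of rook in the frame of tray_short between 0.003 and 0.012 m and angle between each of rook, dice_cup's own z axis and vertical below 0.12 rad and x of dice_cup in the frame of tray_medium between -0.048 and 0.048 m and y of dice_cup in the frame of tray_medium between -0.014 and 0.014 m and z of dice_cup in the frame of tray_medium between 0.003 and 0.012 m and distance of each of ramekin, case from where it was at the start of the episode below 0.02 m); the robot touches nothing.
It fails at once if the ramekin is shoved or tipped (distance of ramekin from where it was at the start of the episode above 0.02 m or angle between ramekin's own z axis and vertical above 0.3 rad).
It fails at once if the case is shoved (distance of case from where it was at the start of the episode above 0.02 m).
It also fails if it takes over 138 s, if anything falls off the work surface, if the arm or the gripper's body presses on something with over 40 N, if the wrist force passes 120 N, or if a joint passes its speed limit or range.

## Working session

There is one attempt and no reset: what is moved stays moved. The work goes in short steps, Python scripts to look and compute and a tool call to move; the robot and the scene stay as the last step left them, time stands still between calls to the robot, and variables do not carry over. Pictures are saved under pics/ and viewed, at most 17 in all, crops included, and the job is handed in when it is done.

Besides the shell and the picture viewer there is one more tool, called by a JSON object that holds its "name" and its "arguments". step_arm: Moves the arm, as the interface text tells. Its arguments: {"type":"object","properties":{"moves":{"type":"array","items":{"type":"object","properties":{"rx":{"type":"number"},"ry":{"type":"number"},"rz":{"type":"number"},"dx":{"type":"number"},"dy":{"type":"number"},"dz":{"type":"number"},"gripper":{"type":"number"}}}},"grip_force":{"type":"number"}},"required":["moves"]}

```bash
mkdir -p pics; python3 - <<'E'
from bench import r
import cv2
for n in ("top","scene"):
    cv2.imwrite(f"pics/{n}0.png",r.grab_frame(n)); i=r.camera_info(n); print(n,i)
print(r.get_obs(), r.tcp_to_tips)
E
```

```text
top {'mtx': array([[517.49291113,   0.        , 320.65207791],
       [  0.        , 517.49291113, 246.10420393],
       [  0.        ,   0.        ,   1.        ]]), 'rvec': array([ 2.14341516, -2.10938505,  0.15942817]), 'tvec': array([0.16787338, 0.49241597, 1.1673332 ])}
scene {'mtx': array([[435.45783686,   0.        , 320.82911068],
       [  0.        , 435.45783686, 233.03041423],
       [  0.        ,   0.        ,   1.        ]]), 'rvec': array([ 2.01255634,  0.91852804, -0.463188  ]), 'tvec': array([-0.44065773, -0.10308298,  1.31519622])}
{'clock': 0.1, 'joints': array([-1.26406908,  0.47772535,  0.02233892,  1.55633222, -0.01146718,
        1.10927803, -0.08309412]), 'qvel': array([ 0.00017122, -0.00070917,  0.00113311, -0.002688  ,  0.00055072,
        0.00127183,  0.00076714]), 'tau': array([ 4.11847694e-03, -5.97763610e+01,  1.61381386e+00, -2.81956387e+01,
        1.29283950e-02,  4.99972535e-03, -1.86748690e-05]), 'tcp_pos': array([0.27186493, 0.61730431, 0.25242613]), 'orientation': array([-6.46840078e-01, -3.07408605e+00,  2.51878355e-03]), 'contact_force': array([ 0.03726985, -0.36004785, -0.63060637]), 'moment': array([ 0.01739321,  0.00120437, -0.00433011]), 'gripper_force': 0.0, 'grip_width': 0.085411485161298} 0.022
```

View pics/top0.png

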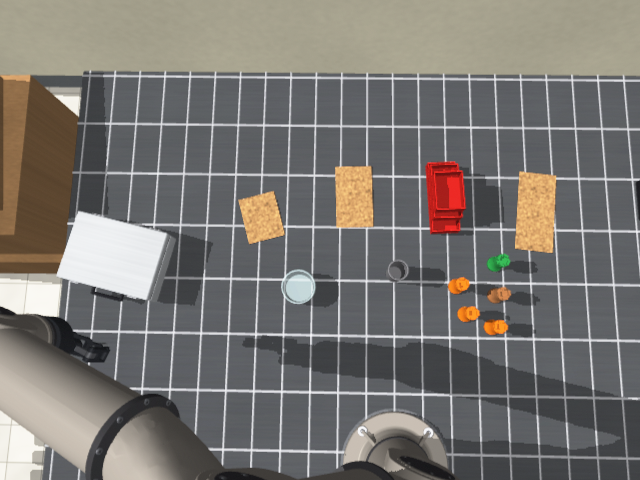

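View pics/scene0.png

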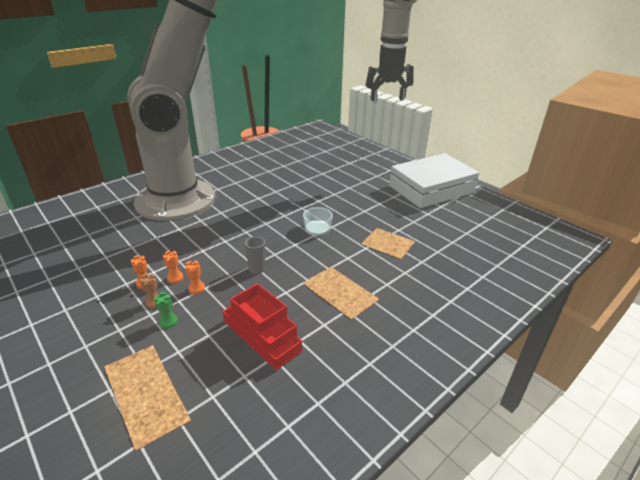

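```bash
cat > h.py <<'E'
import numpy as np, cv2
from bench import r
def cast(pts,info,z):
    R=cv2.Rodrigues(info["rvec"])[0]; t=np.ravel(info["tvec"])
    n=cv2.undistortPoints(np.float64(pts).reshape(-1,1,2),info["mtx"],None).reshape(-1,2)
    d=np.c_[n,np.ones(len(n))]@R; c=-R.T@t
    return (c+d*((z-c[2])/d[:,2])[:,None])[:,:2]
def blobs(img,lo,hi,amin):
    m=cv2.inRange(cv2.cvtColor(img,cv2.COLOR_BGR2HSV),lo,hi)
    m=cv2.morphologyEx(m,cv2.MORPH_CLOSE,np.ones((5,5),np.uint8))
    return [c for c in cv2.findContours(m,cv2.RETR_EXTERNAL,cv2.CHAIN_APPROX_NONE)[0] if cv2.contourArea(c)>amin]
def rect(c,info,z):
    p=cast(c.reshape(-1,2),info,z); (cx,cy),(w,h),a=cv2.minAreaRect((p*1000).astype(np.float32))
    if w<h: w,h,a=h,w,a+90
    return np.round([cx,cy,w,h,(a+90)%180-90],1)   # mm; a = long axis angle from world x
E
python3 - <<'E'
from h import *
img=cv2.imread("pics/top0.png"); i=r.camera_info("top")
for c in blobs(img,(8,60,110),(25,190,255),800): print("mat",c.reshape(-1,2).mean(0).round(),rect(c,i,.003))
for c in blobs(img,(0,170,60),(4,255,255),300)+blobs(img,(172,170,60),(180,255,255),300): print("red",cv2.boundingRect(c),rect(c,i,.034))
for n,p,z in (("rook head",(505,293),.066),("rook base",(493,297),.005),("cup rim",(399,270),.08),("cup foot",(394,273),0),("ramekin",(299,286),.045),("green",(495,264),.01),("or",(455,288),.01),("or",(465,316),.01),("or",(490,329),.01)):
    print(n,cast([p],i,z).round(3))
a=cv2.resize(img[150:250,400:500],None,fx=5,fy=5,interpolation=cv2.INTER_CUBIC)
b=cv2.resize(img[240:350,440:540],(500,550),interpolation=cv2.INTER_CUBIC)
cv2.imwrite("pics/crop1.png",cv2.resize(np.hstack([cv2.copyMakeBorder(a,0,50,0,0,0),b]),(800,440)))
E
```

```text
mat [261. 217.] [566.7 323.2 115.7  91.7  15.5]
mat [535. 212.] [ 589.9 -343.4  196.    91.8   -5.8]
mat [354. 196.] [622.2  97.3 154.9  91.8   1.9]
mat [ 12. 151.] [726.8 949.  424.3  77.8   6.9]
red (426, 162, 40, 72) [ 615.  -120.5  173.4   87.9    3. ]
rook head [[ 0.385 -0.24 ]]
rook base [[ 0.38  -0.232]]
cup rim [[ 0.432 -0.002]]
cup foot [[ 0.434 -0.   ]]
ramekin [[0.395 0.224]]
green [[ 0.458 -0.238]]
or [[ 0.4   -0.142]]
or [[ 0.334 -0.164]]
or [[ 0.305 -0.221]]
```

View pics/crop1.png

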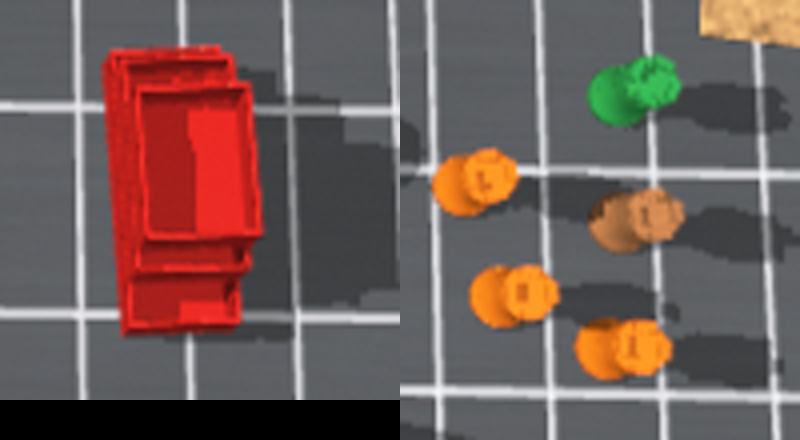

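```bash
cat >> h.py <<'E'
from scipy.spatial.transform import Rotation as Ro
def plan(x,y,z,yaw):
    """mm shifts in present tool axes, and rz deg, to TCP x,y,z (m) with tool y axis along world angle yaw (deg, mod 180)"""
    o=r.get_obs(); R=Ro.from_rotvec(o["orientation"]).as_matrix()
    d=R.T@(np.array([x,y,z])-o["tcp_pos"])*1000
    cur=np.degrees(np.arctan2(R[1,1],R[0,1])); dz=-((yaw-cur+90)%180-90)
    print("d",d.round(1),"rz",round(dz,1),"tilt",np.degrees(np.arccos(-R[2,2])).round(2),"cur yaw",cur.round(1),"j7",o["joints"][6].round(2),"tcp",o["tcp_pos"].round(4),"w",o["grip_width"].round(4),"t",o["clock"])
E
python3 - <<'E'
from h import *
i=r.camera_info("top")
p=lambda *q:[(400+a/4,150+b/4) for a,b in q]
c=cast(p((137,95),(245,83),(262,235),(147,237)),i,.094); print("short",c.round(3).tolist(),c.mean(0))
c=cast(p((150,270),(250,270)),i,.064); print("med",c.round(3).tolist())
c=cast(p((105,55),(122,335),(240,327)),i,.034); print("long",c.round(3).tolist())
plan(.62,-.12,.25,90)
E
```

```text
short [[0.652, -0.082], [0.66, -0.143], [0.571, -0.15], [0.569, -0.086]] [ 0.61319635 -0.11522395]
med [[0.557, -0.093], [0.558, -0.151]]
long [[0.696, -0.075], [0.524, -0.082], [0.53, -0.152]]Traceback (most recent call last):
  File "<stdin>", line 7, in <module>
  File "h.py", line 22, in plan
    print("d",d.round(1),"rz",round(dz,1),"tilt",np.degrees(np.arccos(-R[2,2])).round(2),"cur yaw",cur.round(1),"j7",o["joints"][6].round(2),"tcp",o["tcp_pos"].round(4),"w",o["grip_width"].round(4),"t",o["clock"])
                                                                                                                                                                             ^^^^^^^^^^^^^^^^^^^^^
AttributeError: 'float' object has no attribute 'round'
```

```bash
sed -i 's/o\["grip_width"\].round(4)/round(o["grip_width"],4)/' h.py; python3 - <<'E'
from h import *
plan(.59,-.115,.28,93)
i=r.camera_info("wrist"); R=cv2.Rodrigues(i["rvec"])[0]; c=-R.T@i["tvec"].ravel()
T=Ro.from_rotvec(r.get_obs()["orientation"]).as_matrix()
print(T.T@(c-r.get_obs()["tcp_pos"]), T.T@R.T, i["mtx"])
E
```

```text
d [-586.3 -542.   -26.6] rz -26.8 tilt 0.09 cur yaw 66.2 j7 -0.08 tcp [0.2719 0.6173 0.2524] w 0.0854 t 0.1
[ 0.07628327 -0.00039754 -0.12122567] [[-1.22588579e-03 -9.53912754e-01 -3.00081580e-01]
 [ 9.99999218e-01 -1.09469863e-03 -6.05294893e-04]
 [ 2.48899626e-04 -3.00082087e-01  9.53913350e-01]] [[332.18782665   0.         321.39555907]
 [  0.         332.18782665 233.90064696]
 [  0.           0.           1.        ]]
```

{"name": "step_arm", "arguments": {"moves": [{"dz": -10},{"dx": -37,"dy": -34,"dz": -1},{"dx": -37,"dy": -34,"dz": -1},{"dx": -37,"dy": -34,"dz": -1},{"dx": -37,"dy": -34,"dz": -1},{"dx": -37,"dy": -34,"dz": -1},{"dx": -37,"dy": -34,"dz": -1},{"dx": -37,"dy": -34,"dz": -1},{"dx": -37,"dy": -34,"dz": -1},{"dx": -37,"dy": -34,"dz": -1},{"dx": -37,"dy": -34,"dz": -1},{"dx": -37,"dy": -34,"dz": -1},{"dx": -37,"dy": -34,"dz": -1},{"dx": -37,"dy": -34,"dz": -1},{"dx": -37,"dy": -34,"dz": -1},{"dx": -37,"dy": -34,"dz": -1},{"dx": -31,"dy": -32,"rz": -9},{"rz": -9},{"rz": -8.8},{}]}}

```text
invalid input at $.moves[0]: expected keys rx, ry, rz, dx, dy, dz, gripper
```

```bash
python3 - <<'E'
from h import *
plan(.613,-.115,.25,93)
cv2.imwrite("pics/w1.png",r.grab_frame("wrist"))
E
```

```text
d [-607.3 -532.7    3.4] rz -26.8 tilt 0.09 cur yaw 66.2 j7 -0.08 tcp [0.2719 0.6173 0.2524] w 0.0854 t 0.1
```

View pics/w1.png

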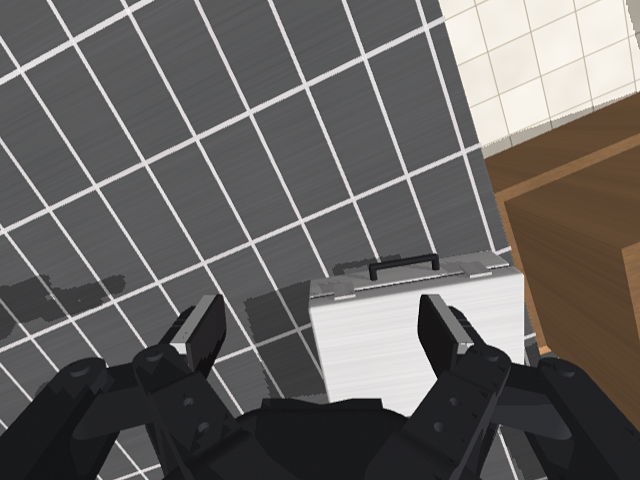

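{"name": "step_arm", "arguments": {"moves": [{"rx": 0,"ry": 0,"rz": 0,"dx": -20,"dy": -18,"dz": -10,"gripper": 1},{"rx": 0,"ry": 0,"rz": 0,"dx": -40,"dy": -37,"dz": -2,"gripper": 1},{"rx": 0,"ry": 0,"rz": 0,"dx": -40,"dy": -37,"dz": -2,"gripper": 1},{"rx": 0,"ry": 0,"rz": 0,"dx": -40,"dy": -37,"dz": -2,"gripper": 1},{"rx": 0,"ry": 0,"rz": 0,"dx": -40,"dy": -37,"dz": -2,"gripper": 1},{"rx": 0,"ry": 0,"rz": 0,"dx": -40,"dy": -37,"dz": -2,"gripper": 1},{"rx": 0,"ry": 0,"rz": 0,"dx": -40,"dy": -37,"dz": -2,"gripper": 1},{"rx": 0,"ry": 0,"rz": 0,"dx": -40,"dy": -37,"dz": -2,"gripper": 1},{"rx": 0,"ry": 0,"rz": 0,"dx": -40,"dy": -37,"dz": -2,"gripper": 1},{"rx": 0,"ry": 0,"rz": 0,"dx": -40,"dy": -37,"dz": 0,"gripper": 1},{"rx": 0,"ry": 0,"rz": 0,"dx": -40,"dy": -37,"dz": 0,"gripper": 1},{"rx": 0,"ry": 0,"rz": 0,"dx": -40,"dy": -37,"dz": 0,"gripper": 1},{"rx": 0,"ry": 0,"rz": 0,"dx": -40,"dy": -37,"dz": 0,"gripper": 1},{"rx": 0,"ry": 0,"rz": 0,"dx": -40,"dy": -37,"dz": 0,"gripper": 1},{"rx": 0,"ry": 0,"rz": 0,"dx": -40,"dy": -37,"dz": 0,"gripper": 1},{"rx": 0,"ry": 0,"rz": -9,"dx": 0,"dy": 0,"dz": 0,"gripper": 1},{"rx": 0,"ry": 0,"rz": -9,"dx": 0,"dy": 0,"dz": 0,"gripper": 1},{"rx": 0,"ry": 0,"rz": -9,"dx": 0,"dy": 0,"dz": 0,"gripper": 1},{"rx": 0,"ry": 0,"rz": 0,"dx": 0,"dy": 0,"dz": 0,"gripper": 1},{"rx": 0,"ry": 0,"rz": 0,"dx": 0,"dy": 0,"dz": 0,"gripper": 1}]}}

```text
clock: 2.65
tcp_pos: [0.5867, -0.1065, 0.2791]
orientation: [0.084, -3.14, -0.0]
contact_force: [-0.1, -0.3, 0.3]
grip_width: 0.0854
gripper_force: 0.0
```

```bash
python3 - <<'E'
from h import *
plan(.613,-.115,.25,93)
cv2.imwrite("pics/w2.png",r.grab_frame("wrist"))
E
```

```text
d [-25.8  -9.9  29.1] rz 0.1 tilt 0.02 cur yaw 93.1 j7 1.81 tcp [ 0.5867 -0.1065  0.2791] w 0.0854 t 2.65
```

View pics/w2.png

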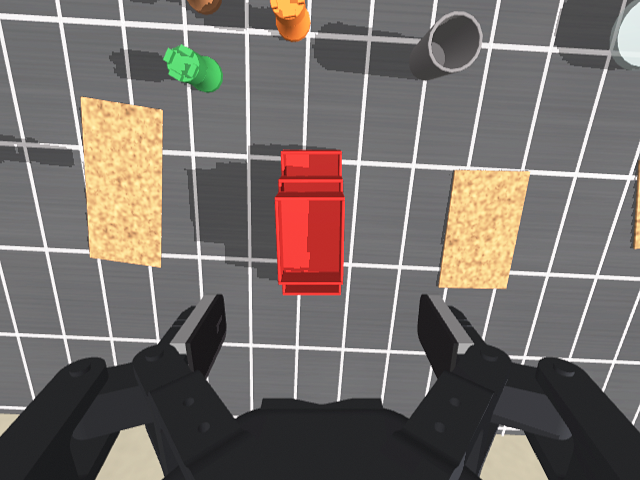

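```bash
python3 - <<'E'
from h import *
i=r.camera_info("wrist")
im=cv2.imread("pics/w2.png")
a=cast([(276,198),(343,198),(344.5,283),(279,284)],i,.094); print("short",a.round(3).tolist(),a.mean(0).round(4))
for e in ((a[0],a[3]),(a[1],a[2])): d=e[1]-e[0]; print(np.hypot(*d),np.degrees(np.arctan2(d[1],d[0])))
print("med", cast([(278,179),(343,179)],i,.064).round(3).tolist())
print("long",cast([(281,151),(341,151),(341,294),(284,295)],i,.034).round(3).tolist())
for c in blobs(im,(8,60,110),(25,190,255),5000): print("mat",c.reshape(-1,2).mean(0).round(),rect(c,i,.003))
plan(*a.mean(0),.12,93)
E
```

```text
short [[0.574, -0.15], [0.57, -0.088], [0.657, -0.08], [0.662, -0.146]] [ 0.6159 -0.1161]
0.08850718796418947 2.6472116260550447
0.08745883048897736 5.138669103047965
med [[0.56, -0.152], [0.557, -0.087]]
long [[0.535, -0.153], [0.531, -0.089], [0.701, -0.077], [0.706, -0.147]]
mat [482. 228.] [622.6  95.3 154.8  90.8   1.8]
mat [123. 181.] [ 590.3 -345.4  194.8   91.3   -5.8]
d [-28.7 -11.2 159.2] rz 0.1 tilt 0.01 cur yaw 93.1 j7 1.81 tcp [ 0.5867 -0.1065  0.2792] w 0.0854 t 2.7
```

{"name": "step_arm", "arguments": {"moves": [{"rx": 0,"ry": 0,"rz": -0.9,"dx": -10,"dy": -4,"dz": 30,"gripper": 1},{"rx": 0,"ry": 0,"rz": 0,"dx": -10,"dy": -4,"dz": 40,"gripper": 1},{"rx": 0,"ry": 0,"rz": 0,"dx": -8.5,"dy": -3,"dz": 40,"gripper": 1},{"rx": 0,"ry": 0,"rz": 0,"dx": 0,"dy": 0,"dz": 40,"gripper": 1},{"rx": 0,"ry": 0,"rz": 0,"dx": 0,"dy": 0,"dz": 26,"gripper": 1},{"rx": 0,"ry": 0,"rz": 0,"dx": 0,"dy": 0,"dz": 15,"gripper": 1},{"rx": 0,"ry": 0,"rz": 0,"dx": 0,"dy": 0,"dz": 0,"gripper": 1},{"rx": 0,"ry": 0,"rz": 0,"dx": 0,"dy": 0,"dz": 0,"gripper": 1}], "grip_force": 30}}

```text
clock: 3.7
tcp_pos: [0.6169, -0.1157, 0.0895]
orientation: [-0.113, 3.138, -0.0]
contact_force: [1.0, -0.0, -0.0]
grip_width: 0.0855
gripper_force: 0.0
```

```bash
python3 - <<'E'
from h import *
plan(.616,-.116,.088,94)
cv2.imwrite("pics/w3.png",r.grab_frame("wrist"))
E
```

```text
d [ 0.9 -0.2  1.5] rz 0.1 tilt 0.11 cur yaw 94.1 j7 1.92 tcp [ 0.6169 -0.1157  0.0895] w 0.0855 t 3.7
```

View pics/w3.png

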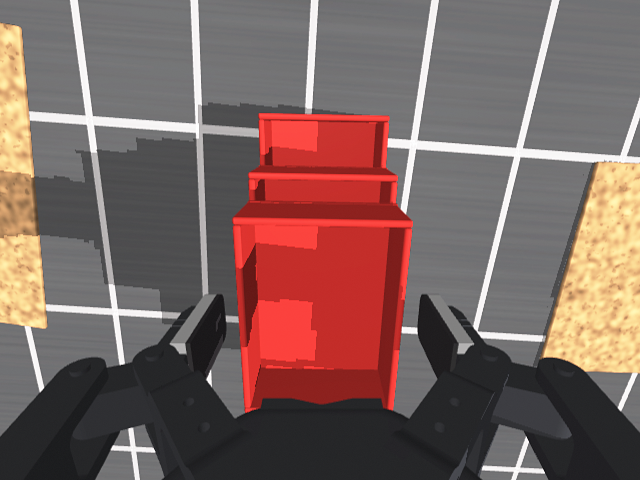

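{"name": "step_arm", "arguments": {"moves": [{"rx": 0,"ry": 0,"rz": 0,"dx": 0,"dy": 0,"dz": 0,"gripper": 0.3},{"rx": 0,"ry": 0,"rz": 0,"dx": 0,"dy": 0,"dz": 0,"gripper": 0.3},{"rx": 0,"ry": 0,"rz": 0,"dx": 0,"dy": 0,"dz": 0,"gripper": 0.3},{"rx": 0,"ry": 0,"rz": 0,"dx": 0,"dy": 0,"dz": 0,"gripper": 0.3},{"rx": 0,"ry": 0,"rz": 0,"dx": 0,"dy": 0,"dz": -10,"gripper": 0.3},{"rx": 0,"ry": 0,"rz": 0,"dx": 0,"dy": 0,"dz": -15,"gripper": 0.3},{"rx": 0,"ry": 0,"rz": 0,"dx": 0,"dy": 0,"dz": -30,"gripper": 0.3},{"rx": 0,"ry": 0,"rz": 0,"dx": 0,"dy": 0,"dz": -30,"gripper": 0.3},{"rx": 0,"ry": 0,"rz": 0,"dx": 0,"dy": 0,"dz": -15,"gripper": 0.3},{"rx": 0,"ry": 0,"rz": 0,"dx": 0,"dy": 0,"dz": 0,"gripper": 0.3}]}}

```text
clock: 5.0
tcp_pos: [0.6166, -0.1157, 0.1896]
orientation: [-0.113, 3.137, -0.0]
contact_force: [-0.5, 0.4, -0.4]
grip_width: 0.0655
gripper_force: 33.8
```

```bash
python3 - <<'E'
from h import *
plan(.567,.323,.2,105.5)
cv2.imwrite("pics/s1.png",np.hstack([cv2.resize(r.grab_frame("scene")[200:440,150:450],(400,320)),cv2.resize(r.grab_frame("wrist"),(400,320))]))
E
```

```text
d [ 17.8 441.1 -10.6] rz -11.4 tilt 0.14 cur yaw 94.1 j7 1.88 tcp [ 0.6166 -0.1157  0.1896] w 0.0655 t 5.0
```

View pics/s1.png

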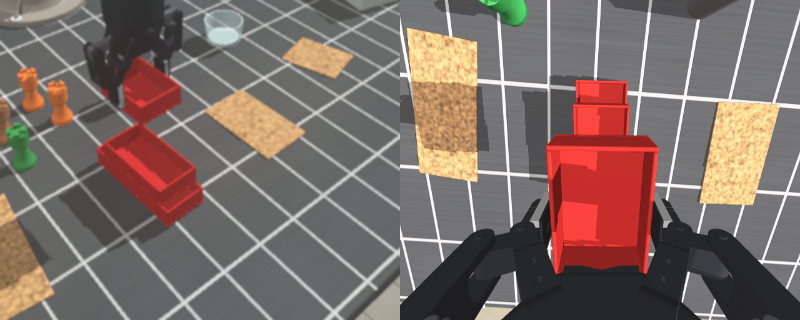

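{"name": "step_arm", "arguments": {"moves": [{"rx": 0,"ry": 0,"rz": 0,"dx": 1,"dy": 25,"dz": 0,"gripper": 0.3},{"rx": 0,"ry": 0,"rz": 0,"dx": 2,"dy": 43,"dz": 0,"gripper": 0.3},{"rx": 0,"ry": 0,"rz": 0,"dx": 2,"dy": 43,"dz": 0,"gripper": 0.3},{"rx": 0,"ry": 0,"rz": 0,"dx": 2,"dy": 43,"dz": 0,"gripper": 0.3},{"rx": 0,"ry": 0,"rz": 0,"dx": 2,"dy": 43,"dz": 0,"gripper": 0.3},{"rx": 0,"ry": 0,"rz": 0,"dx": 2,"dy": 43,"dz": 0,"gripper": 0.3},{"rx": 0,"ry": 0,"rz": 0,"dx": 2,"dy": 43,"dz": 0,"gripper": 0.3},{"rx": 0,"ry": 0,"rz": 0,"dx": 2,"dy": 43,"dz": 0,"gripper": 0.3},{"rx": 0,"ry": 0,"rz": 0,"dx": 1,"dy": 43,"dz": 0,"gripper": 0.3},{"rx": 0,"ry": 0,"rz": 0,"dx": 1,"dy": 43,"dz": 0,"gripper": 0.3},{"rx": 0,"ry": 0,"rz": 0,"dx": 0,"dy": 28,"dz": 0,"gripper": 0.3},{"rx": 0,"ry": 0,"rz": -5.7,"dx": 0,"dy": 0,"dz": 0,"gripper": 0.3},{"rx": 0,"ry": 0,"rz": -5.7,"dx": 0,"dy": 0,"dz": 0,"gripper": 0.3},{"rx": 0,"ry": 0,"rz": 0,"dx": 0,"dy": 0,"dz": 0,"gripper": 0.3},{"rx": 0,"ry": 0,"rz": 0,"dx": 0,"dy": 0,"dz": 0,"gripper": 0.3}]}}

```text
clock: 6.98
tcp_pos: [0.567, 0.3217, 0.1874]
orientation: [0.421, -3.112, 0.001]
contact_force: [-0.4, -0.6, -0.6]
grip_width: 0.0655
gripper_force: 33.8
```

```bash
python3 - <<'E'
from h import *
plan(.568,.3215,.0325,105.5)
im=r.grab_frame("wrist"); cv2.imwrite("pics/w4.png",im)
E
```

```text
d [ -1.1  -0.4 154.9] rz -0.1 tilt 0.08 cur yaw 105.4 j7 1.32 tcp [0.567  0.3217 0.1874] w 0.0655 t 6.975
```

View pics/w4.png

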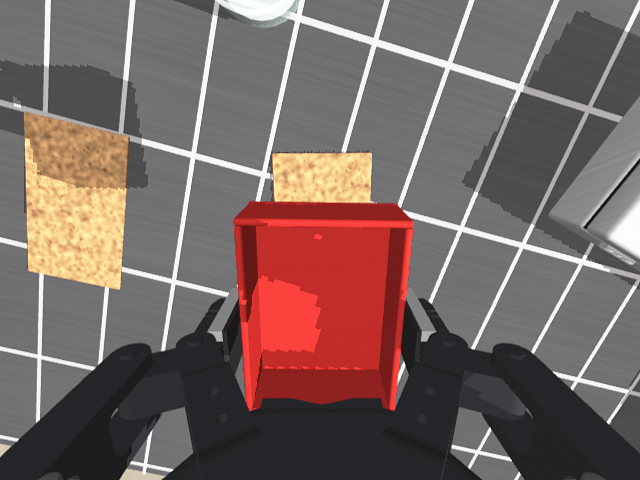

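{"name": "step_arm", "arguments": {"moves": [{"rx": 0,"ry": 0,"rz": 0,"dx": -1,"dy": 0,"dz": 30,"gripper": 0.3},{"rx": 0,"ry": 0,"rz": 0,"dx": 0,"dy": 0,"dz": 45,"gripper": 0.3},{"rx": 0,"ry": 0,"rz": 0,"dx": 0,"dy": 0,"dz": 40,"gripper": 0.3},{"rx": 0,"ry": 0,"rz": 0,"dx": 0,"dy": 0,"dz": 25,"gripper": 0.3},{"rx": 0,"ry": 0,"rz": 0,"dx": 0,"dy": 0,"dz": 10,"gripper": 0.3},{"rx": 0,"ry": 0,"rz": 0,"dx": 0,"dy": 0,"dz": 4,"gripper": 0.3},{"rx": 0,"ry": 0,"rz": 0,"dx": 0,"dy": 0,"dz": 0,"gripper": 0.3},{"rx": 0,"ry": 0,"rz": 0,"dx": 0,"dy": 0,"dz": 0,"gripper": 0.3}]}}

```text
clock: 8.02
tcp_pos: [0.569, 0.3227, 0.0355]
orientation: [-0.424, 3.111, 0.001]
contact_force: [0.1, -0.3, -0.6]
grip_width: 0.0652
gripper_force: 33.8
```

{"name": "step_arm", "arguments": {"moves": [{"rx": 0,"ry": 0,"rz": 0,"dx": 1,"dy": -0.7,"dz": 2.5,"gripper": 0.3},{"rx": 0,"ry": 0,"rz": 0,"dx": 0,"dy": 0,"dz": 0,"gripper": 0.3},{"rx": 0,"ry": 0,"rz": 0,"dx": 0,"dy": 0,"dz": 0,"gripper": 1},{"rx": 0,"ry": 0,"rz": 0,"dx": 0,"dy": 0,"dz": 0,"gripper": 1},{"rx": 0,"ry": 0,"rz": 0,"dx": 0,"dy": 0,"dz": 0,"gripper": 1},{"rx": 0,"ry": 0,"rz": 0,"dx": 0,"dy": 0,"dz": -15,"gripper": 1},{"rx": 0,"ry": 0,"rz": 0,"dx": 0,"dy": 0,"dz": -30,"gripper": 1},{"rx": 0,"ry": 0,"rz": 0,"dx": 0,"dy": 0,"dz": -40,"gripper": 1},{"rx": 0,"ry": 0,"rz": 0,"dx": 0,"dy": 0,"dz": -40,"gripper": 1},{"rx": 0,"ry": 0,"rz": 0,"dx": 0,"dy": 0,"dz": -30,"gripper": 1},{"rx": 0,"ry": 0,"rz": 0,"dx": 0,"dy": 0,"dz": 0,"gripper": 1}]}}

```text
clock: 9.4
tcp_pos: [0.5692, 0.3222, 0.1909]
orientation: [-0.423, 3.107, 0.005]
contact_force: [-0.4, 0.4, -0.2]
grip_width: 0.0853
gripper_force: 0.0
```

```bash
python3 - <<'E'
from h import *
plan(.60,-.116,.19,94)
im=r.grab_frame("wrist"); cv2.imwrite("pics/w5.png",im); i=r.camera_info("wrist")
for c in blobs(im,(8,60,110),(25,190,255),5000): print("mat",c.reshape(-1,2).mean(0).round(),rect(c,i,.003))
for c in blobs(im,(0,170,60),(4,255,255),1000)+blobs(im,(172,170,60),(180,255,255),1000): print("red",cv2.boundingRect(c),rect(c,i,.037))
im=r.grab_frame("top"); i=r.camera_info("top"); cv2.imwrite("pics/top1.png",im)
for c in blobs(im,(0,170,60),(4,255,255),300): print("red",cv2.boundingRect(c),rect(c,i,.037))
E
```

```text
d [  87.6 -430.4   -0.6] rz 11.5 tilt 0.37 cur yaw 105.5 j7 1.32 tcp [0.5692 0.3222 0.1909] w 0.0853 t 9.4
mat [ 75. 194.] [619.5  96.3 153.4  90.7   2. ]
red (282, 162, 80, 106) [563.3 319.3  91.   65.   14.4]
red (426, 162, 37, 71) [ 614.  -115.6  173.    79.2    3. ]
```

View pics/w5.png

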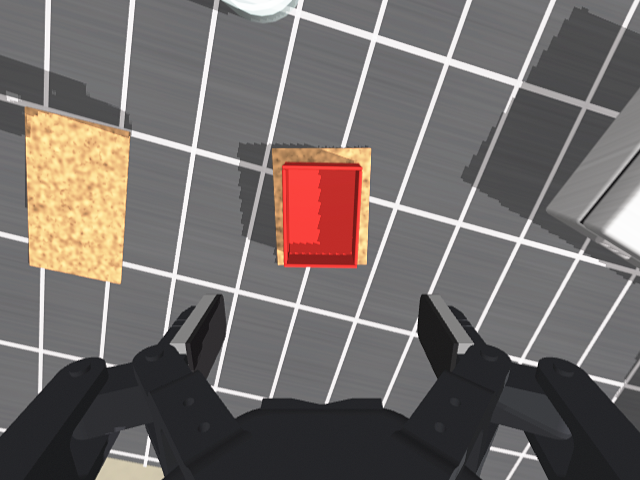

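```bash
python3 - <<'E'
from h import *
i=r.camera_info("wrist")
a=cast([(273,148),(371,148),(367.5,265),(277,265)],i,.003); print(a.round(3).tolist(),a.mean(0))
E
```

```text
[[0.521, 0.263], [0.497, 0.347], [0.605, 0.379], [0.629, 0.292]] [0.56314699 0.3201937 ]
```

{"name": "step_arm", "arguments": {"moves": [{"rx": 0,"ry": 0,"rz": 0,"dx": 3,"dy": -20,"dz": 0,"gripper": 1},{"rx": 0,"ry": 0,"rz": 0,"dx": 7,"dy": -45,"dz": 0,"gripper": 1},{"rx": 0,"ry": 0,"rz": 0,"dx": 7,"dy": -45,"dz": 0,"gripper": 1},{"rx": 0,"ry": 0,"rz": 0,"dx": 7,"dy": -45,"dz": 0,"gripper": 1},{"rx": 0,"ry": 0,"rz": 0,"dx": 7,"dy": -45,"dz": 0,"gripper": 1},{"rx": 0,"ry": 0,"rz": 0,"dx": 7,"dy": -45,"dz": 0,"gripper": 1},{"rx": 0,"ry": 0,"rz": 0,"dx": 7,"dy": -45,"dz": 0,"gripper": 1},{"rx": 0,"ry": 0,"rz": 0,"dx": 7,"dy": -45,"dz": 0,"gripper": 1},{"rx": 0,"ry": 0,"rz": 0,"dx": 7,"dy": -45,"dz": 0,"gripper": 1},{"rx": 0,"ry": 0,"rz": 0,"dx": 7,"dy": -45,"dz": 0,"gripper": 1},{"rx": 0,"ry": 0,"rz": 5.7,"dx": 0,"dy": -11,"dz": 0,"gripper": 1},{"rx": 0,"ry": 0,"rz": 5.8,"dx": 0,"dy": 0,"dz": 0,"gripper": 1},{"rx": 0,"ry": 0,"rz": 0,"dx": 0,"dy": 0,"dz": 0,"gripper": 1},{"rx": 0,"ry": 0,"rz": 0,"dx": 0,"dy": 0,"dz": 0,"gripper": 1}]}}

```text
clock: 11.25
tcp_pos: [0.62, -0.1168, 0.1862]
orientation: [0.113, -3.138, 0.0]
contact_force: [0.6, 1.0, -0.2]
grip_width: 0.0854
gripper_force: 0.0
```

```bash
python3 - <<'E'
from h import *
plan(.6225,-.116,.0585,94)
im=r.grab_frame("wrist"); cv2.imwrite("pics/w6.png",im)
E
```

```text
d [ -2.7   0.6 127.7] rz 0.1 tilt 0.07 cur yaw 94.1 j7 1.88 tcp [ 0.62   -0.1168  0.1862] w 0.0854 t 11.25
```

View pics/w6.png

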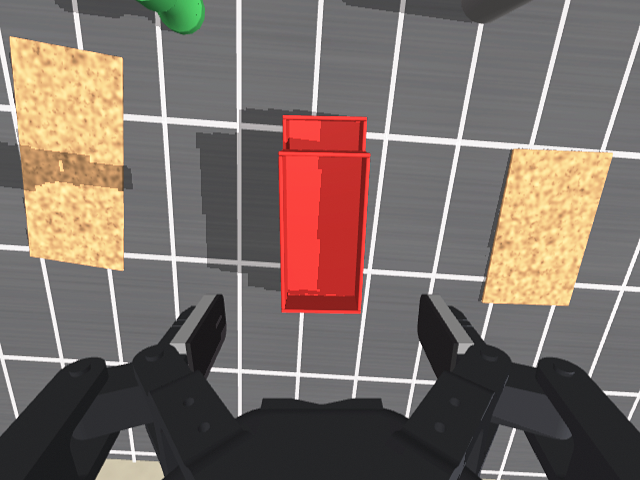

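```bash
python3 - <<'E'
from h import *
i=r.camera_info("wrist")
a=cast([(280,154),(369,154),(361,312),(283,312)],i,.064); print(a.round(3).tolist(),a.mean(0))
d=a[2:].mean(0)-a[:2].mean(0);print(np.hypot(*d),np.degrees(np.arctan2(d[1],d[0])))
a=cast([(284,117),(367,117)],i,.034); print(a.round(3).tolist())
for c in blobs(cv2.imread("pics/w6.png"),(8,60,110),(25,190,255),5000): print("mat",c.reshape(-1,2).mean(0).round(),rect(c,i,.003))
E
```

```text
[[0.563, -0.151], [0.558, -0.088], [0.686, -0.08], [0.69, -0.144]] [ 0.62416654 -0.11563142]
0.1278181122690929 3.2817350930407057
[[0.537, -0.152], [0.532, -0.088]]
mat [544. 225.] [623.2  95.6 154.7  91.    1.8]
mat [ 70. 151.] [ 590.5 -345.1  194.6   91.4   -5.9]
```

{"name": "step_arm", "arguments": {"moves": [{"rx": 0,"ry": 0,"rz": 0,"dx": -4,"dy": 1,"dz": 30,"gripper": 1},{"rx": 0,"ry": 0,"rz": 0,"dx": 0,"dy": 0,"dz": 40,"gripper": 1},{"rx": 0,"ry": 0,"rz": 0,"dx": 0,"dy": 0,"dz": 35,"gripper": 1},{"rx": 0,"ry": 0,"rz": 0,"dx": 0,"dy": 0,"dz": 21,"gripper": 1},{"rx": 0,"ry": 0,"rz": 0,"dx": 0,"dy": 0,"dz": 0,"gripper": 1},{"rx": 0,"ry": 0,"rz": 0,"dx": 0,"dy": 0,"dz": 0,"gripper": 1}]}}

```text
clock: 12.05
tcp_pos: [0.6256, -0.1154, 0.0621]
orientation: [-0.111, 3.138, -0.001]
contact_force: [-0.9, 0.8, -0.0]
grip_width: 0.0855
gripper_force: 0.0
```

{"name": "step_arm", "arguments": {"moves": [{"rx": 0,"ry": 0,"rz": 0,"dx": 1.5,"dy": 0,"dz": 2.5,"gripper": 1},{"rx": 0,"ry": 0,"rz": 0,"dx": 0,"dy": 0,"dz": 0,"gripper": 0.3},{"rx": 0,"ry": 0,"rz": 0,"dx": 0,"dy": 0,"dz": 0,"gripper": 0.3},{"rx": 0,"ry": 0,"rz": 0,"dx": 0,"dy": 0,"dz": 0,"gripper": 0.3},{"rx": 0,"ry": 0,"rz": 0,"dx": 0,"dy": 0,"dz": 0,"gripper": 0.3}]}}

```text
clock: 12.68
tcp_pos: [0.6235, -0.1153, 0.0592]
orientation: [-0.11, 3.139, 0.0]
contact_force: [-1.9, 0.9, 6.8]
grip_width: 0.0655
gripper_force: 33.6
```

{"name": "step_arm", "arguments": {"moves": [{"rx": 0,"ry": 0,"rz": 0,"dx": 0,"dy": 0,"dz": -10,"gripper": 0.3},{"rx": 0,"ry": 0,"rz": 0,"dx": 0,"dy": 0,"dz": -20,"gripper": 0.3},{"rx": 0,"ry": 0,"rz": 0,"dx": 0,"dy": 0,"dz": -40,"gripper": 0.3},{"rx": 0,"ry": 0,"rz": 0,"dx": 0,"dy": 0,"dz": -30,"gripper": 0.3},{"rx": 0,"ry": 0,"rz": 0,"dx": 0,"dy": 0,"dz": 0,"gripper": 0.3}]}}

```text
clock: 13.3
tcp_pos: [0.6251, -0.1157, 0.1623]
orientation: [-0.11, 3.133, -0.001]
contact_force: [0.3, -0.1, -1.0]
grip_width: 0.065
gripper_force: 33.8
```

```bash
python3 - <<'E'
from h import *
plan(.6225,.0955,.12,91.8)
E
```

```text
d [-11.9 210.9  42.2] rz 2.2 tilt 0.38 cur yaw 94.0 j7 1.89 tcp [ 0.6251 -0.1157  0.1623] w 0.065 t 13.3
```

{"name": "step_arm", "arguments": {"moves": [{"rx": 0,"ry": 0,"rz": 0,"dx": -1,"dy": 20,"dz": 0,"gripper": 0.3},{"rx": 0,"ry": 0,"rz": 0,"dx": -3,"dy": 42,"dz": 0,"gripper": 0.3},{"rx": 0,"ry": 0,"rz": 0,"dx": -2,"dy": 42,"dz": 0,"gripper": 0.3},{"rx": 0,"ry": 0,"rz": 0,"dx": -2,"dy": 42,"dz": 0,"gripper": 0.3},{"rx": 0,"ry": 0,"rz": 0,"dx": -2,"dy": 42,"dz": 0,"gripper": 0.3},{"rx": 0,"ry": 0,"rz": 2.2,"dx": -2,"dy": 23,"dz": 0,"gripper": 0.3},{"rx": 0,"ry": 0,"rz": 0,"dx": 0,"dy": 0,"dz": 0,"gripper": 0.3},{"rx": 0,"ry": 0,"rz": 0,"dx": 0,"dy": 0,"dz": 0,"gripper": 0.3}]}}

```text
clock: 14.3
tcp_pos: [0.6195, 0.0955, 0.1575]
orientation: [0.051, -3.14, 0.002]
contact_force: [-0.6, -1.5, -0.2]
grip_width: 0.0655
gripper_force: 33.8
```

```bash
python3 - <<'E'
from h import *
plan(.6225,.0955,.0325,91.8)
im=r.grab_frame("wrist"); cv2.imwrite("pics/w7.png",np.hstack([cv2.resize(im,(400,300)),cv2.resize(r.grab_frame("scene")[180:420,150:470],(400,300))]))
E
```

```text
d [ -3.2  -0.  125. ] rz 0.1 tilt 0.11 cur yaw 91.9 j7 1.51 tcp [0.6195 0.0955 0.1575] w 0.0655 t 14.3
```

View pics/w7.png

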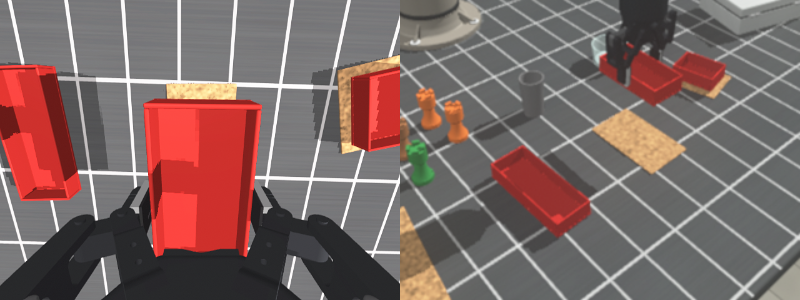

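{"name": "step_arm", "arguments": {"moves": [{"rx": 0,"ry": 0,"rz": 0,"dx": -2,"dy": 0,"dz": 30,"gripper": 0.3},{"rx": 0,"ry": 0,"rz": 0,"dx": 0,"dy": 0,"dz": 40,"gripper": 0.3},{"rx": 0,"ry": 0,"rz": 0,"dx": 0,"dy": 0,"dz": 30,"gripper": 0.3},{"rx": 0,"ry": 0,"rz": 0,"dx": 0,"dy": 0,"dz": 15,"gripper": 0.3},{"rx": 0,"ry": 0,"rz": 0,"dx": 0,"dy": 0,"dz": 6,"gripper": 0.3},{"rx": 0,"ry": 0,"rz": 0,"dx": 0,"dy": 0,"dz": 0,"gripper": 0.3},{"rx": 0,"ry": 0,"rz": 0,"dx": 0,"dy": 0,"dz": 0,"gripper": 0.3}]}}

```text
clock: 15.28
tcp_pos: [0.6231, 0.0963, 0.0385]
orientation: [-0.05, 3.139, 0.001]
contact_force: [-0.2, -0.1, -0.6]
grip_width: 0.0654
gripper_force: 33.8
```

Lower the last ~5.5 mm, release, retreat.

{"name": "step_arm", "arguments": {"moves": [{"rx": 0,"ry": 0,"rz": 0,"dx": 0.6,"dy": -0.7,"dz": 5.5,"gripper": 0.3},{"rx": 0,"ry": 0,"rz": 0,"dx": 0,"dy": 0,"dz": 0,"gripper": 0.3},{"rx": 0,"ry": 0,"rz": 0,"dx": 0,"dy": 0,"dz": 0,"gripper": 1},{"rx": 0,"ry": 0,"rz": 0,"dx": 0,"dy": 0,"dz": 0,"gripper": 1},{"rx": 0,"ry": 0,"rz": 0,"dx": 0,"dy": 0,"dz": 0,"gripper": 1},{"rx": 0,"ry": 0,"rz": 0,"dx": 0,"dy": 0,"dz": -15,"gripper": 1},{"rx": 0,"ry": 0,"rz": 0,"dx": 0,"dy": 0,"dz": -30,"gripper": 1},{"rx": 0,"ry": 0,"rz": 0,"dx": 0,"dy": 0,"dz": -40,"gripper": 1},{"rx": 0,"ry": 0,"rz": 0,"dx": 0,"dy": 0,"dz": -40,"gripper": 1},{"rx": 0,"ry": 0,"rz": 0,"dx": 0,"dy": 0,"dz": -30,"gripper": 1},{"rx": 0,"ry": 0,"rz": 0,"dx": 0,"dy": 0,"dz": 0,"gripper": 1},{"rx": 0,"ry": 0,"rz": 0,"dx": 0,"dy": 0,"dz": 0,"gripper": 1}]}}

```text
clock: 16.77
tcp_pos: [0.6212, 0.0954, 0.1868]
orientation: [0.05, -3.141, -0.0]
contact_force: [0.2, -0.7, -1.7]
grip_width: 0.0857
gripper_force: 0.0
```

```bash
python3 - <<'E'
from h import *
plan(.618,-.1165,.17,94)
im=r.grab_frame("wrist"); cv2.imwrite("pics/w8.png",im); i=r.camera_info("wrist")
for c in blobs(im,(8,60,110),(25,190,255),2000): print("mat",cv2.boundingRect(c),rect(c,i,.003))
for c in blobs(im,(0,170,60),(4,255,255),1000): print("red",cv2.boundingRect(c),rect(c,i,.037),rect(c,i,.034))
for c in blobs(im,(0,60,60),(25,255,255),5000): print("both",cv2.boundingRect(c),rect(c,i,.003))
im=r.grab_frame("top"); i=r.camera_info("top")
for c in blobs(im,(0,170,60),(4,255,255),300): print("top red",cv2.boundingRect(c),rect(c,i,.034))
E
```

```text
d [  10.  -211.7   16.8] rz -2.2 tilt 0.02 cur yaw 91.8 j7 1.5 tcp [0.6212 0.0954 0.1868] w 0.0857 t 16.775
mat (271, 130, 103, 160) [621.5  95.4 153.8  89.9   1.8]
mat (519, 84, 109, 150) [566.6 320.4 114.3  90.6  15.7]
red (282, 145, 83, 149) [620.8  94.8 129.8  65.5   0.8] [621.6  94.8 131.2  66.2   0.8]
red (3, 104, 143, 198) [ 615.4 -105.7  167.1   82.     3.1] [ 616.1 -107.9  169.    82.9    3.1]
red (539, 102, 101, 127) [567.9 309.7  92.6  80.3  14.4] [568.2 312.1  93.7  81.1  14.4]
both (271, 130, 103, 165) [624.4  95.4 159.4  90.    1.8]
both (0, 103, 147, 200) [ 624.5 -130.9  189.3   94.7    3.3]
both (519, 84, 121, 150) [567.1 327.5 119.1 104.6  15.6]
top red (243, 194, 35, 43) [565.  321.9  94.6  66.1  14.3]
top red (341, 173, 18, 49) [6.116e+02 1.091e+02 1.182e+02 4.030e+01 6.000e-01]
top red (426, 162, 34, 71) [ 614.8 -112.2  173.4   71.3    3.1]
```

{"name": "step_arm", "arguments": {"moves": [{"rx": 0,"ry": 0,"rz": 0,"dx": 0,"dy": -20,"dz": 0,"gripper": 1},{"rx": 0,"ry": 0,"rz": 0,"dx": 2,"dy": -43,"dz": 0,"gripper": 1},{"rx": 0,"ry": 0,"rz": 0,"dx": 2,"dy": -43,"dz": 0,"gripper": 1},{"rx": 0,"ry": 0,"rz": 0,"dx": 2,"dy": -43,"dz": 0,"gripper": 1},{"rx": 0,"ry": 0,"rz": 0,"dx": 2,"dy": -43,"dz": 0,"gripper": 1},{"rx": 0,"ry": 0,"rz": -2,"dx": 1,"dy": -20,"dz": 0,"gripper": 1},{"rx": 0,"ry": 0,"rz": 0,"dx": 0,"dy": 0,"dz": 0,"gripper": 1},{"rx": 0,"ry": 0,"rz": 0,"dx": 0,"dy": 0,"dz": 0,"gripper": 1}]}}

```text
clock: 17.88
tcp_pos: [0.6192, -0.116, 0.1863]
orientation: [0.105, -3.139, -0.001]
contact_force: [-0.7, -0.5, -0.0]
grip_width: 0.0853
gripper_force: 0.0
```

```bash
python3 - <<'E'
from h import *
im=r.grab_frame("wrist"); cv2.imwrite("pics/w9.png",im); i=r.camera_info("wrist")
for c in blobs(im,(0,170,60),(4,255,255),1000): print("red",cv2.boundingRect(c),rect(c,i,.034))
for c in blobs(im,(8,60,110),(25,190,255),5000): print("mat",cv2.boundingRect(c),rect(c,i,.003))
plan(.618,-.1165,.031,93.7)
E
```

```text
red (496, 162, 132, 150) [622.6  89.2 132.4  84.5   0.8]
red (281, 116, 84, 195) [ 618.  -116.1  169.6   65.7    3.1]
mat (8, 39, 116, 234) [ 590.9 -344.4  194.6   91.4   -5.7]
d [  1.4  -1.1 155.4] rz 0.2 tilt 0.06 cur yaw 93.9 j7 1.89 tcp [ 0.6194 -0.1154  0.1864] w 0.0854 t 17.925
```

{"name": "step_arm", "arguments": {"moves": [{"rx": 0,"ry": 0,"rz": 0.6,"dx": 3,"dy": -1,"dz": 30,"gripper": 1},{"rx": 0,"ry": 0,"rz": 0,"dx": 0,"dy": 0,"dz": 45,"gripper": 1},{"rx": 0,"ry": 0,"rz": 0,"dx": 0,"dy": 0,"dz": 45,"gripper": 1},{"rx": 0,"ry": 0,"rz": 0,"dx": 0,"dy": 0,"dz": 25,"gripper": 1},{"rx": 0,"ry": 0,"rz": 0,"dx": 0,"dy": 0,"dz": 10,"gripper": 1},{"rx": 0,"ry": 0,"rz": 0,"dx": 0,"dy": 0,"dz": 2,"gripper": 1},{"rx": 0,"ry": 0,"rz": 0,"dx": 0,"dy": 0,"dz": 0,"gripper": 0.3},{"rx": 0,"ry": 0,"rz": 0,"dx": 0,"dy": 0,"dz": 0,"gripper": 0.3},{"rx": 0,"ry": 0,"rz": 0,"dx": 0,"dy": 0,"dz": 0,"gripper": 0.3},{"rx": 0,"ry": 0,"rz": 0,"dx": 0,"dy": 0,"dz": 0,"gripper": 0.3}]}}

```text
clock: 19.18
tcp_pos: [0.6175, -0.118, 0.0312]
orientation: [-0.089, 3.138, 0.0]
contact_force: [-1.4, 0.1, 7.2]
grip_width: 0.0653
gripper_force: 35.2
```

{"name": "step_arm", "arguments": {"moves": [{"rx": 0,"ry": 0,"rz": 0,"dx": 0,"dy": 0,"dz": -10,"gripper": 0.3},{"rx": 0,"ry": 0,"rz": 0,"dx": 0,"dy": 0,"dz": -25,"gripper": 0.3},{"rx": 0,"ry": 0,"rz": 0,"dx": 0,"dy": 0,"dz": -45,"gripper": 0.3},{"rx": 0,"ry": 0,"rz": 0,"dx": 0,"dy": 0,"dz": -40,"gripper": 0.3},{"rx": 0,"ry": 0,"rz": 0,"dx": 0,"dy": 0,"dz": -20,"gripper": 0.3},{"rx": 0,"ry": 0,"rz": 0,"dx": 0,"dy": 0,"dz": 0,"gripper": 0.3}]}}

```text
clock: 19.92
tcp_pos: [0.6171, -0.118, 0.171]
orientation: [-0.089, 3.138, -0.0]
contact_force: [0.0, 0.1, -1.7]
grip_width: 0.0659
gripper_force: 34.3
```

```bash
python3 - <<'E'
from h import *
plan(.5905,-.345,.17,84.2)
E
```

```text
d [  39.4 -225.1    0.9] rz 9.0 tilt 0.14 cur yaw 93.2 j7 1.89 tcp [ 0.6171 -0.118   0.171 ] w 0.0659 t 19.925
```

{"name": "step_arm", "arguments": {"moves": [{"rx": 0,"ry": 0,"rz": 0,"dx": 4,"dy": -22,"dz": 0,"gripper": 0.3},{"rx": 0,"ry": 0,"rz": 0,"dx": 7,"dy": -40,"dz": 0,"gripper": 0.3},{"rx": 0,"ry": 0,"rz": 0,"dx": 7,"dy": -40,"dz": 0,"gripper": 0.3},{"rx": 0,"ry": 0,"rz": 0,"dx": 7,"dy": -40,"dz": 0,"gripper": 0.3},{"rx": 0,"ry": 0,"rz": 0,"dx": 7,"dy": -40,"dz": 0,"gripper": 0.3},{"rx": 0,"ry": 0,"rz": 0,"dx": 7,"dy": -43,"dz": 0,"gripper": 0.3},{"rx": 0,"ry": 0,"rz": 4.5,"dx": 0,"dy": 0,"dz": 0,"gripper": 0.3},{"rx": 0,"ry": 0,"rz": 4.5,"dx": 0,"dy": 0,"dz": 0,"gripper": 0.3},{"rx": 0,"ry": 0,"rz": 0,"dx": 0,"dy": 0,"dz": 0,"gripper": 0.3},{"rx": 0,"ry": 0,"rz": 0,"dx": 0,"dy": 0,"dz": 0,"gripper": 0.3}]}}

```text
clock: 21.18
tcp_pos: [0.5893, -0.3453, 0.1687]
orientation: [-0.157, -3.136, -0.0]
contact_force: [-0.6, -0.3, -1.9]
grip_width: 0.0654
gripper_force: 34.2
```

```bash
python3 - <<'E'
from h import *
plan(.5905,-.345,.0345,84.2)
E
```

```text
d [ -1.4   0.4 134.2] rz 0.1 tilt 0.11 cur yaw 84.3 j7 2.12 tcp [ 0.5893 -0.3453  0.1687] w 0.0654 t 21.175
```

{"name": "step_arm", "arguments": {"moves": [{"rx": 0,"ry": 0,"rz": 0,"dx": 0,"dy": 0,"dz": 30,"gripper": 0.3},{"rx": 0,"ry": 0,"rz": 0,"dx": 0,"dy": 0,"dz": 40,"gripper": 0.3},{"rx": 0,"ry": 0,"rz": 0,"dx": 0,"dy": 0,"dz": 35,"gripper": 0.3},{"rx": 0,"ry": 0,"rz": 0,"dx": 0,"dy": 0,"dz": 20,"gripper": 0.3},{"rx": 0,"ry": 0,"rz": 0,"dx": 0,"dy": 0,"dz": 7,"gripper": 0.3},{"rx": 0,"ry": 0,"rz": 0,"dx": 0,"dy": 0,"dz": 0,"gripper": 0.3},{"rx": 0,"ry": 0,"rz": 0,"dx": 0,"dy": 0,"dz": 0,"gripper": 0.3}]}}

```text
clock: 22.05
tcp_pos: [0.5911, -0.3454, 0.0392]
orientation: [0.158, 3.135, -0.002]
contact_force: [-0.0, -0.9, -0.9]
grip_width: 0.0654
gripper_force: 34.3
```

```bash
python3 - <<'E'
from h import *
plan(.5905,-.345,.0345,84.2)
E
```

```text
d [0.7 0.3 4.7] rz 0.0 tilt 0.13 cur yaw 84.2 j7 2.17 tcp [ 0.5911 -0.3454  0.0392] w 0.0654 t 22.05
```

{"name": "step_arm", "arguments": {"moves": [{"rx": 0,"ry": 0,"rz": 0,"dx": 0.5,"dy": 0,"dz": 4.7,"gripper": 0.3},{"rx": 0,"ry": 0,"rz": 0,"dx": 0,"dy": 0,"dz": 0,"gripper": 0.3},{"rx": 0,"ry": 0,"rz": 0,"dx": 0,"dy": 0,"dz": 0,"gripper": 1},{"rx": 0,"ry": 0,"rz": 0,"dx": 0,"dy": 0,"dz": 0,"gripper": 1},{"rx": 0,"ry": 0,"rz": 0,"dx": 0,"dy": 0,"dz": 0,"gripper": 1},{"rx": 0,"ry": 0,"rz": 0,"dx": 0,"dy": 0,"dz": -15,"gripper": 1},{"rx": 0,"ry": 0,"rz": 0,"dx": 0,"dy": 0,"dz": -30,"gripper": 1},{"rx": 0,"ry": 0,"rz": 0,"dx": 0,"dy": 0,"dz": -40,"gripper": 1},{"rx": 0,"ry": 0,"rz": 0,"dx": 0,"dy": 0,"dz": -40,"gripper": 1},{"rx": 0,"ry": 0,"rz": 0,"dx": 0,"dy": 0,"dz": -40,"gripper": 1},{"rx": 0,"ry": 0,"rz": 0,"dx": 0,"dy": 0,"dz": -10,"gripper": 1},{"rx": 0,"ry": 0,"rz": 0,"dx": 0,"dy": 0,"dz": 0,"gripper": 1}]}}

```text
clock: 23.55
tcp_pos: [0.5899, -0.3448, 0.209]
orientation: [0.158, 3.136, -0.001]
contact_force: [-0.7, 0.8, -0.6]
grip_width: 0.0853
gripper_force: 0.0
```

```bash
python3 - <<'E'
from h import *
im=r.grab_frame("wrist"); cv2.imwrite("pics/w10.png",im); i=r.camera_info("wrist")
for c in blobs(im,(0,170,60),(4,255,255),1000): print("red",cv2.boundingRect(c),rect(c,i,.037))
for c in blobs(im,(8,60,110),(25,190,255),5000): print("mat",cv2.boundingRect(c),rect(c,i,.003))
plan(.45,-.236,.20,60)
E
```

```text
red (283, 121, 78, 180) [ 589.4 -345.   166.6   65.3   -5.9]
d [149.6  93.8   7.8] rz 24.2 tilt 0.04 cur yaw 84.2 j7 2.11 tcp [ 0.5894 -0.3444  0.2077] w 0.0854 t 23.6
```

View pics/w10.png

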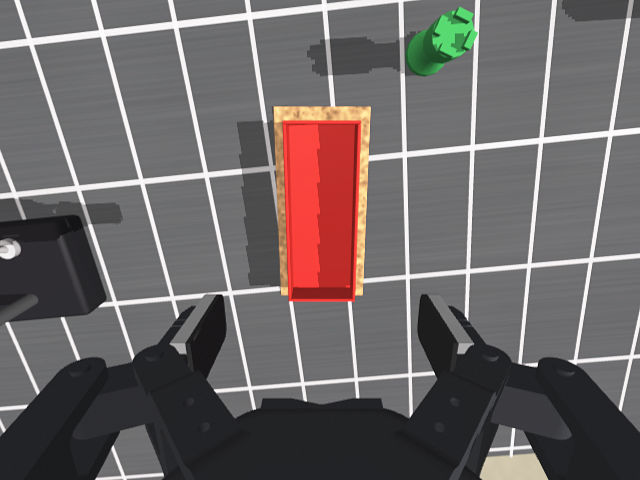

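```bash
python3 - <<'E'
from h import *
plan(.383,-.237,.20,42)
E
```

```text
d [216.1  86.1   7.8] rz 42.2 tilt 0.04 cur yaw 84.2 j7 2.11 tcp [ 0.5894 -0.3444  0.2077] w 0.0854 t 23.6
```

{"name": "step_arm", "arguments": {"moves": [{"rx": 0,"ry": 0,"rz": 0,"dx": 20,"dy": 8,"dz": 0,"gripper": 0.4},{"rx": 0,"ry": 0,"rz": 0,"dx": 35,"dy": 14,"dz": 0,"gripper": 0.4},{"rx": 0,"ry": 0,"rz": 0,"dx": 35,"dy": 14,"dz": 0,"gripper": 0.4},{"rx": 0,"ry": 0,"rz": 0,"dx": 35,"dy": 14,"dz": 0,"gripper": 0.4},{"rx": 0,"ry": 0,"rz": 0,"dx": 35,"dy": 14,"dz": 0,"gripper": 0.4},{"rx": 0,"ry": 0,"rz": 0,"dx": 35,"dy": 14,"dz": 0,"gripper": 0.4},{"rx": 0,"ry": 0,"rz": 0,"dx": 21,"dy": 8,"dz": 0,"gripper": 0.4},{"rx": 0,"ry": 0,"rz": 8.5,"dx": 0,"dy": 0,"dz": 0,"gripper": 0.4},{"rx": 0,"ry": 0,"rz": 8.5,"dx": 0,"dy": 0,"dz": 0,"gripper": 0.4},{"rx": 0,"ry": 0,"rz": 8.5,"dx": 0,"dy": 0,"dz": 0,"gripper": 0.4},{"rx": 0,"ry": 0,"rz": 8.5,"dx": 0,"dy": 0,"dz": 0,"gripper": 0.4},{"rx": 0,"ry": 0,"rz": 8.2,"dx": 0,"dy": 0,"dz": 0,"gripper": 0.4},{"rx": 0,"ry": 0,"rz": 0,"dx": 0,"dy": 0,"dz": 0,"gripper": 0.4},{"rx": 0,"ry": 0,"rz": 0,"dx": 0,"dy": 0,"dz": 0,"gripper": 0.4}]}}

```text
clock: 25.35
tcp_pos: [0.3831, -0.2372, 0.2075]
orientation: [-1.272, -2.871, 0.0]
contact_force: [0.5, -0.0, 0.1]
grip_width: 0.0597
gripper_force: 0.0
```

```bash
python3 - <<'E'
from h import *
plan(.383,-.237,.060,42)
im=r.grab_frame("wrist"); cv2.imwrite("pics/w11.png",im); i=r.camera_info("wrist")
for lo,hi in (((5,60,60),(18,200,255)),((8,200,60),(20,255,255)),((45,80,40),(75,255,255))):
  for c in blobs(im,lo,hi,400): print(lo,cv2.boundingRect(c),rect(c,i,.066),rect(c,i,0))
E
```

```text
d [  0.    0.2 147.5] rz 0.2 tilt 0.08 cur yaw 42.2 j7 1.28 tcp [ 0.3831 -0.2372  0.2075] w 0.0597 t 25.35
(5, 60, 60) (307, 312, 89, 61) [ 489.9 -308.9   73.3   56.2   84.1] [ 529.5 -341.    91.7   70.3   84.1]
(5, 60, 60) (305, 193, 36, 56) [ 380.5 -233.7   46.6   29.   -46.9] [ 392.6 -247.    58.4   36.3  -46.9]
(5, 60, 60) (384, 136, 60, 48) [ 399.4 -149.4   47.6   30.6   21.7] [ 416.3 -141.5   59.6   38.3   21.7]
(5, 60, 60) (242, 133, 50, 46) [ 312.7 -224.3   41.2   31.1   71.1] [ 307.9 -235.2   51.6   38.9   71.1]
(5, 60, 60) (319, 102, 44, 43) [ 339.5 -168.1   32.3   30.1   44.2] [ 341.4 -165.    40.4   37.6   44.2]
(8, 200, 60) (385, 140, 32, 38) [ 390.1 -156.7   26.7   22.4  -55.2] [ 404.6 -150.6   33.4   28.   -55.2]
(45, 80, 40) (358, 243, 45, 63) [ 449.2 -235.4   59.5   29.4  -24.6] [ 478.6 -249.    74.4   36.7  -24.6]
```

View pics/w11.png

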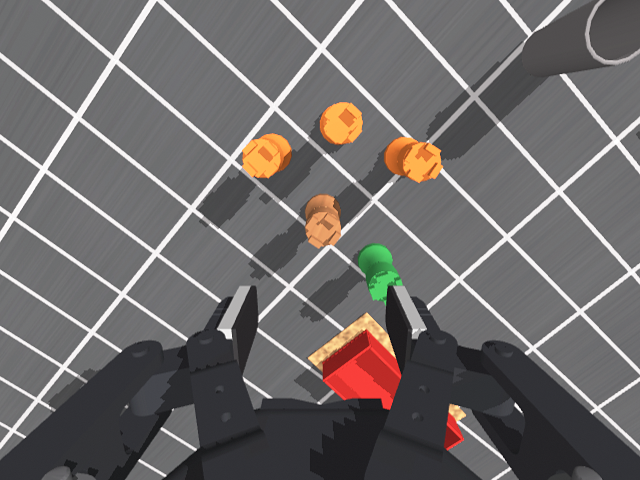

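```bash
python3 - <<'E'
from h import *
i=r.camera_info("wrist")
print(cast([(323,229)],i,.070),cast([(322,211)],i,.005))
p=cast([(323,229)],i,.070)[0]; plan(p[0],p[1],.060,42)
E
```

```text
[[ 0.38455609 -0.23741828]] [[ 0.38435002 -0.23837013]]
d [ -1.1   1.  147.7] rz 0.2 tilt 0.05 cur yaw 42.2 j7 1.28 tcp [ 0.3832 -0.2373  0.2077] w 0.0603 t 25.4
```

{"name": "step_arm", "arguments": {"moves": [{"rx": 0,"ry": 0,"rz": 0,"dx": -1,"dy": 0.5,"dz": 30,"gripper": 0.4},{"rx": 0,"ry": 0,"rz": 0,"dx": 0,"dy": 0,"dz": 45,"gripper": 0.4},{"rx": 0,"ry": 0,"rz": 0,"dx": 0,"dy": 0,"dz": 40,"gripper": 0.4},{"rx": 0,"ry": 0,"rz": 0,"dx": 0,"dy": 0,"dz": 24,"gripper": 0.4},{"rx": 0,"ry": 0,"rz": 0,"dx": 0,"dy": 0,"dz": 10,"gripper": 0.4},{"rx": 0,"ry": 0,"rz": 0,"dx": 0,"dy": 0,"dz": 0,"gripper": 0.4},{"rx": 0,"ry": 0,"rz": 0,"dx": 0,"dy": 0,"dz": 0,"gripper": 0.4}]}}

```text
clock: 26.28
tcp_pos: [0.3852, -0.2382, 0.0599]
orientation: [1.276, 2.869, 0.0]
contact_force: [0.0, -0.2, 0.7]
grip_width: 0.0599
gripper_force: 0.0
```

```bash
python3 - <<'E'
from h import *
plan(.3845,-.2378,.058,42)
E
```

```text
d [ 0.8 -0.2  1.9] rz 0.0 tilt 0.1 cur yaw 42.0 j7 1.51 tcp [ 0.3852 -0.2382  0.0599] w 0.0599 t 26.275
```

{"name": "step_arm", "arguments": {"moves": [{"rx": 0,"ry": 0,"rz": 0,"dx": 0.5,"dy": 0,"dz": 1.5,"gripper": -0.5},{"rx": 0,"ry": 0,"rz": 0,"dx": 0,"dy": 0,"dz": 0,"gripper": -0.5},{"rx": 0,"ry": 0,"rz": 0,"dx": 0,"dy": 0,"dz": 0,"gripper": -0.5},{"rx": 0,"ry": 0,"rz": 0,"dx": 0,"dy": 0,"dz": 0,"gripper": -0.5},{"rx": 0,"ry": 0,"rz": 0,"dx": 0,"dy": 0,"dz": 0,"gripper": -0.5}]}}

```text
clock: 26.9
tcp_pos: [0.3846, -0.2375, 0.0581]
orientation: [1.276, 2.87, 0.001]
contact_force: [0.4, 1.4, 7.0]
grip_width: 0.0289
gripper_force: 29.5
```

{"name": "step_arm", "arguments": {"moves": [{"rx": 0,"ry": 0,"rz": 0,"dx": 0,"dy": 0,"dz": -10,"gripper": -0.5},{"rx": 0,"ry": 0,"rz": 0,"dx": 0,"dy": 0,"dz": -30,"gripper": -0.5},{"rx": 0,"ry": 0,"rz": 0,"dx": 0,"dy": 0,"dz": -45,"gripper": -0.5},{"rx": 0,"ry": 0,"rz": 0,"dx": 0,"dy": 0,"dz": -45,"gripper": -0.5},{"rx": 0,"ry": 0,"rz": 0,"dx": 0,"dy": 0,"dz": -25,"gripper": -0.5},{"rx": 0,"ry": 0,"rz": 0,"dx": 0,"dy": 0,"dz": 0,"gripper": -0.5}]}}

```text
clock: 27.65
tcp_pos: [0.3852, -0.2379, 0.2146]
orientation: [1.275, 2.866, 0.002]
contact_force: [-0.6, -0.3, -1.5]
grip_width: 0.0288
gripper_force: 29.8
```

```bash
python3 - <<'E'
from h import *
plan(.566,.321,.2,42)
E
```

```text
d [294.1 508.5  15.1] rz 0.0 tilt 0.27 cur yaw 42.0 j7 1.28 tcp [ 0.3852 -0.2379  0.2146] w 0.0288 t 27.65
```

{"name": "step_arm", "arguments": {"moves": [{"rx": 0,"ry": 0,"rz": 0,"dx": -17,"dy": 20,"dz": 0,"gripper": -0.5},{"rx": 0,"ry": 0,"rz": 0,"dx": -25,"dy": 30,"dz": 0,"gripper": -0.5},{"rx": 0,"ry": 0,"rz": 0,"dx": 0,"dy": 37,"dz": 0,"gripper": -0.5},{"rx": 0,"ry": 0,"rz": 0,"dx": 24,"dy": 32,"dz": 0,"gripper": -0.5},{"rx": 0,"ry": 0,"rz": 0,"dx": 24,"dy": 32,"dz": 0,"gripper": -0.5},{"rx": 0,"ry": 0,"rz": 0,"dx": 24,"dy": 32,"dz": 0,"gripper": -0.5},{"rx": 0,"ry": 0,"rz": 0,"dx": 24,"dy": 32,"dz": 0,"gripper": -0.5},{"rx": 0,"ry": 0,"rz": 0,"dx": 24,"dy": 32,"dz": 0,"gripper": -0.5},{"rx": 0,"ry": 0,"rz": 0,"dx": 24,"dy": 32,"dz": 0,"gripper": -0.5},{"rx": 0,"ry": 0,"rz": 0,"dx": 24,"dy": 32,"dz": 0,"gripper": -0.5},{"rx": 0,"ry": 0,"rz": 0,"dx": 24,"dy": 32,"dz": 0,"gripper": -0.5},{"rx": 0,"ry": 0,"rz": 0,"dx": 24,"dy": 32,"dz": 0,"gripper": -0.5},{"rx": 0,"ry": 0,"rz": 0,"dx": 24,"dy": 32,"dz": 0,"gripper": -0.5},{"rx": 0,"ry": 0,"rz": 0,"dx": 24,"dy": 32,"dz": 0,"gripper": -0.5},{"rx": 0,"ry": 0,"rz": 0,"dx": 24,"dy": 32,"dz": 0,"gripper": -0.5},{"rx": 0,"ry": 0,"rz": 0,"dx": 24,"dy": 32,"dz": 0,"gripper": -0.5},{"rx": 0,"ry": 0,"rz": 0,"dx": 24,"dy": 5,"dz": 0,"gripper": -0.5},{"rx": 0,"ry": 0,"rz": 0,"dx": 0,"dy": 0,"dz": 0,"gripper": -0.5},{"rx": 0,"ry": 0,"rz": 0,"dx": 0,"dy": 0,"dz": 0,"gripper": -0.5}]}}

```text
clock: 30.02
tcp_pos: [0.5648, 0.3194, 0.2118]
orientation: [-1.279, -2.87, 0.003]
contact_force: [0.3, -0.7, -0.2]
grip_width: 0.0291
gripper_force: 29.8
```

```bash
python3 - <<'E'
from h import *
plan(.567,.321,.070,42)
im=r.grab_frame("wrist"); cv2.imwrite("pics/w12.png",im)
E
```

```text
d [ -0.2   3.  141.8] rz -0.0 tilt 0.11 cur yaw 42.0 j7 0.29 tcp [0.5648 0.3194 0.2118] w 0.0291 t 30.025
```

{"name": "step_arm", "arguments": {"moves": [{"rx": 0,"ry": 0,"rz": 0,"dx": 0,"dy": 2,"dz": 30,"gripper": -0.5},{"rx": 0,"ry": 0,"rz": 0,"dx": 0,"dy": 0,"dz": 40,"gripper": -0.5},{"rx": 0,"ry": 0,"rz": 0,"dx": 0,"dy": 0,"dz": 35,"gripper": -0.5},{"rx": 0,"ry": 0,"rz": 0,"dx": 0,"dy": 0,"dz": 25,"gripper": -0.5},{"rx": 0,"ry": 0,"rz": 0,"dx": 0,"dy": 0,"dz": 8,"gripper": -0.5},{"rx": 0,"ry": 0,"rz": 0,"dx": 0,"dy": 0,"dz": 0,"gripper": -0.5},{"rx": 0,"ry": 0,"rz": 0,"dx": 0,"dy": 0,"dz": 0,"gripper": -0.5}]}}

```text
clock: 30.95
tcp_pos: [0.5671, 0.3224, 0.0759]
orientation: [1.277, 2.869, 0.003]
contact_force: [0.8, 0.1, -0.2]
grip_width: 0.0288
gripper_force: 29.9
```

```bash
python3 - <<'E'
from h import *
plan(.567,.321,.0685,42)
E
```

```text
d [-0.9 -1.1  7.4] rz 0.0 tilt 0.12 cur yaw 42.0 j7 0.34 tcp [0.5671 0.3224 0.0759] w 0.0288 t 30.95
```

{"name": "step_arm", "arguments": {"moves": [{"rx": 0,"ry": 0,"rz": 0,"dx": -0.5,"dy": -1,"dz": 5,"gripper": -0.5},{"rx": 0,"ry": 0,"rz": 0,"dx": 0,"dy": 0,"dz": 2.4,"gripper": -0.5},{"rx": 0,"ry": 0,"rz": 0,"dx": 0,"dy": 0,"dz": 0,"gripper": -0.5},{"rx": 0,"ry": 0,"rz": 0,"dx": 0,"dy": 0,"dz": 0,"gripper": -0.5}]}}

```text
clock: 31.45
tcp_pos: [0.5659, 0.3214, 0.0682]
orientation: [-1.277, -2.87, -0.001]
contact_force: [-2.7, -0.2, 6.4]
grip_width: 0.029
gripper_force: 30.6
```

{"name": "step_arm", "arguments": {"moves": [{"rx": 0,"ry": 0,"rz": 0,"dx": 0,"dy": 0,"dz": 0,"gripper": 0.3},{"rx": 0,"ry": 0,"rz": 0,"dx": 0,"dy": 0,"dz": 0,"gripper": 0.3},{"rx": 0,"ry": 0,"rz": 0,"dx": 0,"dy": 0,"dz": 0,"gripper": 0.3},{"rx": 0,"ry": 0,"rz": 0,"dx": 0,"dy": 0,"dz": -10,"gripper": 0.3},{"rx": 0,"ry": 0,"rz": 0,"dx": 0,"dy": 0,"dz": -30,"gripper": 0.3},{"rx": 0,"ry": 0,"rz": 0,"dx": 0,"dy": 0,"dz": -40,"gripper": 0.5},{"rx": 0,"ry": 0,"rz": 0,"dx": 0,"dy": 0,"dz": -40,"gripper": 0.5},{"rx": 0,"ry": 0,"rz": 0,"dx": 0,"dy": 0,"dz": -20,"gripper": 0.5},{"rx": 0,"ry": 0,"rz": 0,"dx": 0,"dy": 0,"dz": 0,"gripper": 0.5},{"rx": 0,"ry": 0,"rz": 0,"dx": 0,"dy": 0,"dz": 0,"gripper": 0.5}]}}

```text
clock: 32.7
tcp_pos: [0.5648, 0.321, 0.2056]
orientation: [-1.276, -2.869, 0.003]
contact_force: [0.3, 0.3, 0.7]
grip_width: 0.0642
gripper_force: 0.0
```

```bash
python3 - <<'E'
from h import *
plan(.434,-.001,.21,60)
im=r.grab_frame("wrist"); cv2.imwrite("pics/w13.png",im); i=r.camera_info("wrist")
for lo,hi,z in (((5,60,60),(18,180,255),.08),((0,170,60),(4,255,255),.037)):
  for c in blobs(im,lo,hi,400): print(lo,cv2.boundingRect(c),rect(c,i,z))
E
```

```text
d [-151.5 -312.8   -3.7] rz -18.0 tilt 0.15 cur yaw 42.0 j7 0.29 tcp [0.5648 0.321  0.2056] w 0.0642 t 32.7
(5, 60, 60) (241, 348, 64, 52) [619.9 190.2  67.4  17.7   1.6]
(5, 60, 60) (305, 195, 37, 58) [560.7 326.   45.6  28.1 -47. ]
(5, 60, 60) (255, 143, 141, 128) [554.1 334.7  87.2  69.   15.8]
(0, 170, 60) (237, 361, 53, 50) [638.5 128.9  67.   44.3   0.8]
(0, 170, 60) (265, 161, 120, 110) [566.5 322.3  89.4  68.6  14.4]
```

{"name": "step_arm", "arguments": {"moves": [{"rx": 0,"ry": 0,"rz": 0,"dx": -8,"dy": -16,"dz": 0,"gripper": 0.8},{"rx": 0,"ry": 0,"rz": 0,"dx": -18,"dy": -36,"dz": 0,"gripper": 0.8},{"rx": 0,"ry": 0,"rz": 0,"dx": -18,"dy": -36,"dz": 0,"gripper": 0.8},{"rx": 0,"ry": 0,"rz": 0,"dx": -18,"dy": -36,"dz": 0,"gripper": 0.8},{"rx": 0,"ry": 0,"rz": 0,"dx": -18,"dy": -36,"dz": 0,"gripper": 0.8},{"rx": 0,"ry": 0,"rz": 0,"dx": -18,"dy": -36,"dz": 0,"gripper": 0.8},{"rx": 0,"ry": 0,"rz": 0,"dx": -18,"dy": -36,"dz": 0,"gripper": 0.8},{"rx": 0,"ry": 0,"rz": 0,"dx": -18,"dy": -36,"dz": 0,"gripper": 0.8},{"rx": 0,"ry": 0,"rz": 0,"dx": -17,"dy": -36,"dz": 0,"gripper": 0.8},{"rx": 0,"ry": 0,"rz": 0,"dx": 0,"dy": -9,"dz": 0,"gripper": 0.8},{"rx": 0,"ry": 0,"rz": 0,"dx": 0,"dy": 0,"dz": 0,"gripper": 0.8},{"rx": 0,"ry": 0,"rz": 0,"dx": 0,"dy": 0,"dz": 0,"gripper": 0.8}]}}

```text
clock: 34.25
tcp_pos: [0.4346, 0.0005, 0.2071]
orientation: [1.275, 2.871, 0.0]
contact_force: [0.1, -1.3, 0.7]
grip_width: 0.0768
gripper_force: 0.0
```

```bash
python3 - <<'E'
from h import *
im=r.grab_frame("wrist"); cv2.imwrite("pics/w14.png",im); i=r.camera_info("wrist")
plan(.433,-.001,.063,42)
g=cv2.GaussianBlur(cv2.cvtColor(im,cv2.COLOR_BGR2GRAY),(3,3),0)
# cup rim by circles (rim 47 mm)
c=cv2.HoughCircles(g[:300],cv2.HOUGH_GRADIENT,1,40,param1=100,param2=22,minRadius=24,maxRadius=48)
if c is not None:
  for x,y,q in c[0][:5]: print((x,y,q),cast([(x,y)],i,.08).round(4), (np.hypot(*(cast([(x+q,y)],i,.08)-cast([(x-q,y)],i,.08))[0])).round(3))
cv2.imwrite("pics/w14c.png",im[100:340,180:480])
E
```

```text
d [  0.   -2.4 144.1] rz 0.1 tilt 0.01 cur yaw 42.1 j7 0.69 tcp [0.4348 0.0006 0.2071] w 0.0768 t 34.3
(np.float32(318.5), np.float32(230.5), np.float32(25.2)) [[ 0.4324 -0.0006]] 0.039
(np.float32(497.5), np.float32(242.5), np.float32(46.3)) [[0.5439 0.0868]] 0.073
(np.float32(450.5), np.float32(192.5), np.float32(38.5)) [[0.4862 0.0884]] 0.058
(np.float32(119.5), np.float32(256.5), np.float32(46.3)) [[ 0.3286 -0.1236]] 0.074
(np.float32(570.5), np.float32(209.5), np.float32(44.1)) [[0.5644 0.1412]] 0.067
```

View pics/w14c.png

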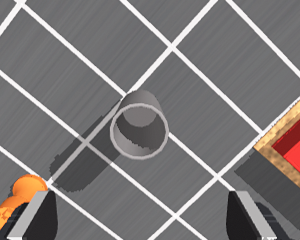

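{"name": "step_arm", "arguments": {"moves": [{"rx": 0,"ry": 0,"rz": 0,"dx": 0,"dy": -2.5,"dz": 30,"gripper": 0.8},{"rx": 0,"ry": 0,"rz": 0,"dx": 0,"dy": 0,"dz": 40,"gripper": 0.8},{"rx": 0,"ry": 0,"rz": 0,"dx": 0,"dy": 0,"dz": 40,"gripper": 0.8},{"rx": 0,"ry": 0,"rz": 0,"dx": 0,"dy": 0,"dz": 25,"gripper": 0.8},{"rx": 0,"ry": 0,"rz": 0,"dx": 0,"dy": 0,"dz": 8,"gripper": 0.8},{"rx": 0,"ry": 0,"rz": 0,"dx": 0,"dy": 0,"dz": 0,"gripper": 0.8},{"rx": 0,"ry": 0,"rz": 0,"dx": 0,"dy": 0,"dz": 0,"gripper": 0.8}]}}

```text
clock: 35.17
tcp_pos: [0.4334, -0.0018, 0.065]
orientation: [1.276, 2.869, 0.002]
contact_force: [0.3, -0.2, 0.1]
grip_width: 0.077
gripper_force: 0.0
```

{"name": "step_arm", "arguments": {"moves": [{"rx": 0,"ry": 0,"rz": 0,"dx": 0,"dy": 0,"dz": 0,"gripper": -0.1},{"rx": 0,"ry": 0,"rz": 0,"dx": 0,"dy": 0,"dz": 0,"gripper": -0.1},{"rx": 0,"ry": 0,"rz": 0,"dx": 0,"dy": 0,"dz": 0,"gripper": -0.1},{"rx": 0,"ry": 0,"rz": 0,"dx": 0,"dy": 0,"dz": 0,"gripper": -0.1},{"rx": 0,"ry": 0,"rz": 0,"dx": 0,"dy": 0,"dz": 0,"gripper": -0.1}]}}

```text
clock: 35.8
tcp_pos: [0.4333, -0.0019, 0.065]
orientation: [1.277, 2.869, 0.002]
contact_force: [-0.9, 0.8, 8.1]
grip_width: 0.0459
gripper_force: 29.6
```

{"name": "step_arm", "arguments": {"moves": [{"rx": 0,"ry": 0,"rz": 0,"dx": 0,"dy": 0,"dz": -10,"gripper": -0.1},{"rx": 0,"ry": 0,"rz": 0,"dx": 0,"dy": 0,"dz": -30,"gripper": -0.1},{"rx": 0,"ry": 0,"rz": 0,"dx": 0,"dy": 0,"dz": -40,"gripper": -0.1},{"rx": 0,"ry": 0,"rz": 0,"dx": 0,"dy": 0,"dz": -20,"gripper": -0.1},{"rx": 0,"ry": 0,"rz": 0,"dx": 0,"dy": 0,"dz": 0,"gripper": -0.1}]}}

```text
clock: 36.42
tcp_pos: [0.4334, -0.0018, 0.1657]
orientation: [1.276, 2.868, 0.004]
contact_force: [-1.3, -0.5, -0.7]
grip_width: 0.0457
gripper_force: 31.0
```

```bash
python3 - <<'E'
from h import *
plan(.622,.095,.16,42)
E
```

```text
d [-54.4 204.9   6.5] rz 0.0 tilt 0.22 cur yaw 42.0 j7 0.76 tcp [ 0.4334 -0.0018  0.1657] w 0.0457 t 36.425
```

{"name": "step_arm", "arguments": {"moves": [{"rx": 0,"ry": 0,"rz": 0,"dx": -5,"dy": 18,"dz": 0,"gripper": -0.1},{"rx": 0,"ry": 0,"rz": 0,"dx": -10,"dy": 36,"dz": 0,"gripper": -0.1},{"rx": 0,"ry": 0,"rz": 0,"dx": -10,"dy": 36,"dz": 0,"gripper": -0.1},{"rx": 0,"ry": 0,"rz": 0,"dx": -10,"dy": 36,"dz": 0,"gripper": -0.1},{"rx": 0,"ry": 0,"rz": 0,"dx": -10,"dy": 36,"dz": 0,"gripper": -0.1},{"rx": 0,"ry": 0,"rz": 0,"dx": -9,"dy": 36,"dz": 0,"gripper": -0.1},{"rx": 0,"ry": 0,"rz": 0,"dx": 0,"dy": 7,"dz": 0,"gripper": -0.1},{"rx": 0,"ry": 0,"rz": 0,"dx": 0,"dy": 0,"dz": 0,"gripper": -0.1},{"rx": 0,"ry": 0,"rz": 0,"dx": 0,"dy": 0,"dz": 0,"gripper": -0.1}]}}

```text
clock: 37.55
tcp_pos: [0.62, 0.0942, 0.1635]
orientation: [-1.278, -2.869, 0.002]
contact_force: [0.3, -0.5, 0.0]
grip_width: 0.0458
gripper_force: 31.0
```

```bash
python3 - <<'E'
from h import *
plan(.622,.095,.075,42)
E
```

```text
d [-0.9  2.2 88.5] rz -0.0 tilt 0.1 cur yaw 42.0 j7 0.72 tcp [0.62   0.0942 0.1635] w 0.0458 t 37.55
```

{"name": "step_arm", "arguments": {"moves": [{"rx": 0,"ry": 0,"rz": 0,"dx": 0,"dy": 0,"dz": 25,"gripper": -0.1},{"rx": 0,"ry": 0,"rz": 0,"dx": 0,"dy": 0,"dz": 30,"gripper": -0.1},{"rx": 0,"ry": 0,"rz": 0,"dx": 0,"dy": 0,"dz": 20,"gripper": -0.1},{"rx": 0,"ry": 0,"rz": 0,"dx": 0,"dy": 0,"dz": 8,"gripper": -0.1},{"rx": 0,"ry": 0,"rz": 0,"dx": 0,"dy": 0,"dz": 0,"gripper": -0.1},{"rx": 0,"ry": 0,"rz": 0,"dx": 0,"dy": 0,"dz": 0,"gripper": -0.1}]}}

```text
clock: 38.3
tcp_pos: [0.6217, 0.095, 0.0822]
orientation: [1.277, 2.869, 0.002]
contact_force: [-0.1, -0.3, 0.0]
grip_width: 0.0459
gripper_force: 31.0
```

```bash
python3 - <<'E'
from h import *
plan(.622,.095,.0752,42)
E
```

```text
d [-0.3  0.2  7. ] rz 0.0 tilt 0.1 cur yaw 42.0 j7 0.77 tcp [0.6217 0.095  0.0822] w 0.0459 t 38.3
```

{"name": "step_arm", "arguments": {"moves": [{"rx": 0,"ry": 0,"rz": 0,"dx": 0,"dy": 0,"dz": 5,"gripper": -0.1},{"rx": 0,"ry": 0,"rz": 0,"dx": 0,"dy": 0,"dz": 2,"gripper": -0.1},{"rx": 0,"ry": 0,"rz": 0,"dx": 0,"dy": 0,"dz": 0,"gripper": -0.1},{"rx": 0,"ry": 0,"rz": 0,"dx": 0,"dy": 0,"dz": 0,"gripper": -0.1}]}}

```text
clock: 38.8
tcp_pos: [0.6215, 0.095, 0.0751]
orientation: [1.277, 2.87, 0.001]
contact_force: [-0.7, -0.2, 5.5]
grip_width: 0.046
gripper_force: 31.3
```

{"name": "step_arm", "arguments": {"moves": [{"rx": 0,"ry": 0,"rz": 0,"dx": 0,"dy": 0,"dz": 0,"gripper": 0.7},{"rx": 0,"ry": 0,"rz": 0,"dx": 0,"dy": 0,"dz": 0,"gripper": 0.7},{"rx": 0,"ry": 0,"rz": 0,"dx": 0,"dy": 0,"dz": 0,"gripper": 0.7},{"rx": 0,"ry": 0,"rz": 0,"dx": 0,"dy": 0,"dz": -10,"gripper": 0.7},{"rx": 0,"ry": 0,"rz": 0,"dx": 0,"dy": 0,"dz": -30,"gripper": 0.7},{"rx": 0,"ry": 0,"rz": 0,"dx": 0,"dy": 0,"dz": -45,"gripper": 0.7},{"rx": 0,"ry": 0,"rz": 0,"dx": 0,"dy": 0,"dz": -45,"gripper": 0.7},{"rx": 0,"ry": 0,"rz": 0,"dx": -20,"dy": -20,"dz": -40,"gripper": 0.7},{"rx": 0,"ry": 0,"rz": 0,"dx": -40,"dy": -40,"dz": -10,"gripper": 0.7},{"rx": 0,"ry": 0,"rz": 0,"dx": -40,"dy": -40,"dz": 0,"gripper": 0.7},{"rx": 0,"ry": 0,"rz": 0,"dx": -30,"dy": -30,"dz": 0,"gripper": 0.7},{"rx": 0,"ry": 0,"rz": 0,"dx": 0,"dy": 0,"dz": 0,"gripper": 0.7},{"rx": 0,"ry": 0,"rz": 0,"dx": 0,"dy": 0,"dz": 0,"gripper": 0.7}]}}

```text
clock: 40.42
tcp_pos: [0.6115, -0.0879, 0.2545]
orientation: [1.277, 2.87, 0.001]
contact_force: [0.2, 0.5, 0.5]
grip_width: 0.0724
gripper_force: 0.0
```

```bash
python3 - <<'E'
from h import *
im=r.grab_frame("scene"); cv2.imwrite("pics/end.png",im)
t=r.grab_frame("top"); i=r.camera_info("top"); o=cv2.imread("pics/top0.png")
for c in blobs(t,(0,170,60),(4,255,255),300): print("red",cv2.boundingRect(c),rect(c,i,.037))
for n,s in (("ramekin",np.s_[260:312,275:322]),("case",np.s_[205:305,50:180])): print(n,cv2.absdiff(t,o)[s].mean())
for n,(x,y,w,h) in (("case",(50,205,130,100)),("ramekin",(272,260,56,50))):
    a=np.float32(cv2.cvtColor(o,6))[y:y+h,x:x+w]; b=np.float32(cv2.cvtColor(t,6))[y:y+h,x:x+w]
    print(n,"shift px",cv2.phaseCorrelate(a,b))
# rook/cup crop, scene camera
cv2.imwrite("pics/endc.png",cv2.resize(im[180:340,250:450],(800,640))[:600])
print(r.get_obs()["clock"])
E
```

```text
red (243, 194, 35, 43) [564.3 321.6  94.6  65.8  14.5]
red (543, 174, 14, 72) [ 586.9 -362.7  173.1   30.7   -3.3]
red (341, 167, 28, 55) [6.185e+02 9.710e+01 1.331e+02 6.470e+01 6.000e-01]
ramekin 8.086879432624114
case 7.065205128205128
case shift px ((0.5089404091842908, 0.003796283174956727), 0.9947052143238209)
ramekin shift px ((-0.02649118906763448, 0.026852267073184777), 0.9925402399698893)
40.525
```

View pics/endc.png

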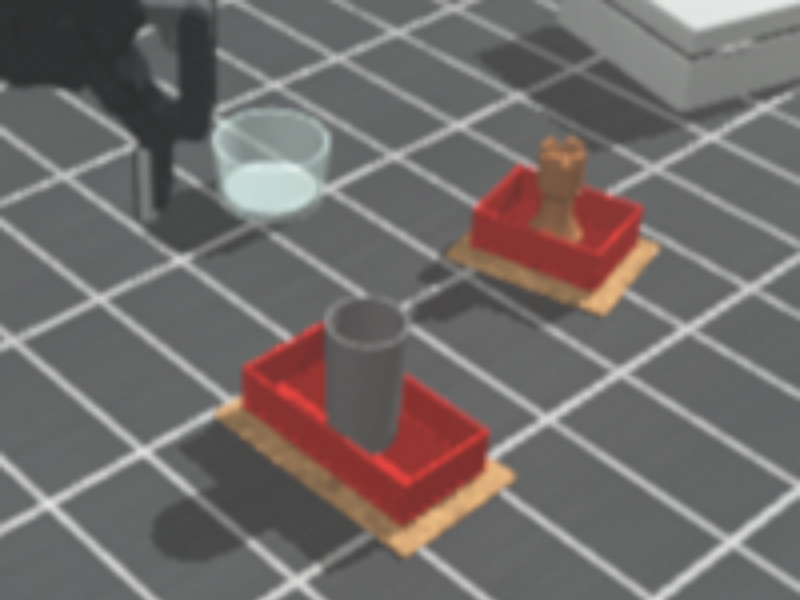

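The picture shows the cup and the rook standing upright in their trays, with both trays on their mats. The ramekin and the case have not moved. The long tray was checked earlier.

```bash
python3 -c "
from bench import r
print(r.hand_in())"
```

```text
the job is handed in; nothing more can be done
None
```

I handed the job in at about 40 s: all three trays are on their matching mats, the rook is upright in the short tray, the dice cup is upright in the middle tray, and the ramekin and case haven't moved; no verdict came back.

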